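# Open the plotter's driver box past its safety catch and load the battery pack

### The arm

A 6-joint arm with a two-finger parallel gripper is mounted at the origin on the work surface. World frame = base frame: x ahead of the robot, y to its left, z up, the work surface at z = 0. Lengths are in mm, angles in rad, forces in N, time in s.
With the tool pointing down it reaches from about 425 to 950 mm from the base axis. Payload 14.7 kg.
Tool frame: the origin (TCP) lies midway between the tips of the shut fingers; the grasp point (between the pads) lies 19 mm behind it; y points along the fingers, x is the direction in which the jaws open and shut, and the axes are right-handed (so a half turn about y gives the same grasp; the last joint's range is limited). The gripper opens to 85 mm and grips with 20 to 120 N. Pads are 22 mm wide; open, the fingers measure 114 mm over their backs; the gripper's body (76 mm by 85 mm) begins 54 mm behind the grasp point. The pads swing forward as they close: fully open they stand 13 mm farther back than shut.
Start: joints at [-1.321, 0.48, 1.596, -0, 1.065, -0.047], TCP at [190.116, -621.569, 231.297] pointing down, gripper open.
Joint ranges: [-2.75, 2.75], [-0.82, 2.05], [0.23, 2.67], [-1.56, 4.7], [0.09, 2.69], [-2.92, 2.92]. Speed limits (rad/s): [1.89, 1.89, 2.39, 3.01, 3.01, 3.01].

### API

Orientations are given as a 3x3 rotation matrix whose columns are the frame's x, y, z axes.
In Python, from cell import sensors, imaging, arm, models gives the robot as it stands.
- The arm moves only by the tool play_rows, never from a script. Its arguments are lists of equal length, an entry for each row: "dp": the shift along the world's x, y, z in units of 30 mm (1.0 is 30 mm), a list of three; "rot": the turn, a rotation vector about the world's x, y, z in rad, a list of three; "claw": the closure, from 0 (fully open) to 1 (shut). A call has 1 to 10 rows; each row shifts and turns the commanded pose from where the row before left it; what a row does not reach is not made up. A row lasts 1/12 s, in which the tool goes at most 41.7 mm and 7.16 degrees, less where a joint would pass 70% of its speed; a pose out of reach is approached as far as the arm can. A call is refused whole if a number of a shift passes 1 or a number of a turn 0.125, either way. A call with a gripper value outside its range is refused whole. The fingers move at their own pace and stop on an object; "force" is the grip in N (left out, the last holds). Time passes only in rows, so rows that do not move let the fingers close. It gives the time, the measured TCP pose, the force and the opening at its end, in the units of the state.
- sensors.get_obs(): the state, without advancing time (a new reading comes with each control period).
- imaging.capture(name): name is "side" or "top"; returns the picture (400x640x3 uint8, red, green, blue); there is no depth.
- imaging.get_calibration(name): a dict with "camera_matrix" (3x3 intrinsics, pixels), "k1" (the pictures are not rectified: a ray, as slopes to the right and down, at radius r is drawn at 1 + k1 r^2 times it, then the intrinsics apply), "extrinsics" (4x4, takes a point from world to camera coordinates). Camera axes: x right, y down, z forward; pixel columns grow to the right and rows downward; lengths in mm; the calibration is good to about 2 mm. A picture is of the moment at which its call begins. get_calibration takes no time and is no camera call.
- arm.finish_job(): hands the job in, once; it reports no verdict.
Trained networks look in the newest picture that a camera, given by its name, has taken for a name from the list of things; names that differ only in an ending like _2 or _b are one class to them, and where a whole thing is asked for, a point or a joint stands for the part that bears it (a point fixed in the world has none). Each returns a list of dicts, best first, with "p" (0 to 1); they miss things now and then, are a little off and sometimes report something else, mostly with a low value. They report only what shows in the picture. A call takes as long as a camera call.
- models.find_in(camera, thing): "at" ([column, row] as shares, 0 to 1, of the picture: columns of its width, rows of its height, amid what is visible of it).
- models.place_of(camera, thing): "at" ([column, row] as shares, 0 to 1, of the picture: columns of its width, rows of its height: a listed point, or the origin of a listed thing).
The state is a dict: "time": time; "qpos": joint angles; "dq": joint speeds; "joint_efforts": joint torques, N m; "tcp_pos": TCP position; "tcp_rot": TCP orientation; "ft_force": force on the tool from outside, world axes, zero at the start; "moment": the same for the moment, N m; "gripper_width": finger opening in mm.
Only numpy, scipy, OpenCV 4.12 (cv2) and the standard library are available. Lean on these libraries where they do the work, as an engineer would, in place of code of your own. Each camera call takes 0.05 s, during which the arm holds its last target.

### The job

Open the sheet-metal driver box of the home-built plotter: reach in under the raised front edge of its hood, push the hidden sprung safety catch aside to the right (seen from the robot) and lift the hood while the catch is held aside, then swing the hood up and over until it stays fully open by itself. Then pick up the battery pack from the desk, lower it gently (not dropped) into the battery bay inside the box so that it lies flat between the four corner lugs, either way round, and let go. Leave the hood open, and leave the spool, the jar and the screwdriver where they are.

Things in the scene. Friction and masses are not known exactly. Their poses are not given: they have to be found in the camera images.
- box: Driver box: fixed metal tray, 132 mm deep (x), 240 wide (y), walls 55 high, 4 thick, under a flat hood. Origin on desk; x points to the rear hinge, y left, z up. In mm: floor top z 4; front wall x -50 to -46; rear wall x 78 to 82; hinge line along y at x 88, z 100; 10 mm rubber buffers on the side walls at x -40, y +-118, up to z 100. In front of the front wall only the desk is below the hood.
- hood (a joint): Hood's hinge angle (rad): 0 = as found, level, its underside 100 mm above the desk and front edge overhanging the front wall by 50 mm; pi/2 upright; 1.95 open on its stop. With catch 0.44 kg. Past about 1.7 it falls open and stays, below 1.5 it falls shut. With the catch engaged it lifts only about 0.03; from 0.15 on the toe is above the keeper and the catch may be let go.
- hood_edge (a point): Middle of the hood's lower front edge, on its underside, 188 mm from the hinge line; moves with the hood. The hood is an aluminium plate 4 mm thick, 250 wide; side skirts, 3 mm thick, hang 38 mm down, from 142 to 10 mm in front of the hinge. Axes: x from this edge to the hinge, y left along the edge, z out of the hood's top.
- hood_axis (a point): Middle of the hood's hinge line, in the plane of the hood's underside; axes as hood_edge.
- catch (a joint): Sideways travel of the safety catch (m): 0 = at rest, engaged; grows as it is pushed right (the box's -y); end stop 0.026. It clears the keeper from 0.016 on (go for 0.020 or more). A spring pushes it back, 2 N at rest to 5 N at the stop. It is carried by the hood.
- catch_blade (a point): Centre of the catch's blade: steel, hanging from the hood's underside 36 mm right of the middle, 16 mm deep (x), 12 thick (y), 52 tall; front face 12 mm behind the hood's edge. Push its left (+y) face. From 8 mm behind this centre an arm leads to a toe pointing left, under the keeper. A riveted plate on top of the hood (30 x 50 mm) marks the place. Axes as hood_edge.
- keeper (a point): Centre of the fixed keeper, a steel bar 14 x 40 x 8 mm (x, y, z) on the outer face of the box's front wall, under which the catch's toe hooks. Its front face is 8 mm behind the back of the blade: keep the fingers in front of it. Axes as box.
- board (a point): Top centre of the circuit board, 110 x 70 mm, in the right half of the tray; its parts rise to 25 mm above the desk.
- bay (a point): Middle of the battery bay, on the tray's floor in the left half (box frame x 15, y 50, z 4 mm); axes as box. The bay runs along x. Four lugs, 12 mm high, 12 long, stand 45 mm before and behind this point with 62 mm between them across y. The front wall is 61 mm before the point, the rear wall 63 mm behind it, the side wall 66 mm to the left.
- pack_mid (a point): Centre (half-way up) of the battery pack: a loose grey plastic brick 110 mm long (its x), 42 wide (its y), 40 high, with two black bands and two brass tabs at one end, 0.25 to 0.5 kg, lying on the desk left or right of the driver box.
- pack: The battery pack itself, the same thing as pack_mid; origin at the centre of its underside.
- spool: Bystander: grey flanged spool, 64 mm across, 50 mm high, standing on the desk on the side of the box where the pack is not. Origin at its underside.
- jar: Bystander: clear jar with a steel lid, 60 mm across, 75 mm high, behind the box to the right. Origin at its underside.
- screwdriver: Bystander: black-handled screwdriver, 180 mm long, lying behind the box to the left.

How it is judged (in metres and radians):
On the way, in this order (a step that is already met when the one before it is completed fails the run):
1. the hood lifts while its catch is held aside (value of joint hood above 0.05 rad and value of joint catch above 0.012 m), for 0.02 s.
2. the hood stands open by itself, past upright, untouched (value of joint hood above 1.7 rad and contact force between the fingers and anything else below 0.1 N), for 0.2 s.
At the end, for the whole second after the job is handed in: Hood open past upright (above 1.7 rad); pack released, at rest, flat on the bay floor (tilt < 0.1 rad, height within 5 mm), lengthwise between the lugs: within 14 mm of the bay's middle across, -25 to +35 mm along x, turned < 0.3 rad, either way round (value of joint hood above 1.7 rad and x of pack_mid in the frame of bay between -0.025 and 0.035 m and y of pack_mid in the frame of bay between -0.014 and 0.014 m and z of pack_mid in the frame of bay between 0.015 and 0.025 m and angle between pack_mid's own z axis and vertical below 0.1 rad and angle between the x axis of pack_mid and the x axis of bay, either way round below 0.3 rad and linear speed of pack below 0.02 m/s); the robot touches nothing.
It fails at once if a bystander (spool, jar or screwdriver) is moved more than 40 mm (distance of any of spool, jar, screwdriver from where it was at the start of the episode above 0.04 m).
It fails at once if the pack is dropped or thrown: moving faster than 0.6 m/s out of the fingers' hold (linear speed of pack above 0.6 m/s and contact force between the fingers and pack below 0.1 N).
It also fails if it takes over 67 s, if anything falls off the work surface, if the arm or the gripper's body presses on something with over 40 N, if the wrist force passes 120 N, or if a joint passes its speed limit or range.

## Working session

There is one attempt and no reset: what is moved stays moved. The work goes in short steps, Python scripts to look and compute and a tool call to move; the robot and the scene stay as the last step left them, time stands still between calls to the robot, and variables do not carry over. Pictures are saved under pics/ and viewed, and the job is handed in when it is done.

Besides the shell and the picture viewer there is one more tool, called after "Call:" by a JSON object that holds its "method" and its "body", one argument or row to a line. play_rows: Moves the arm, as the interface text tells. Its arguments: {"type":"object","properties":{"dp":{"type":"array","items":{"type":"array","items":{"type":"number"}}},"rot":{"type":"array","items":{"type":"array","items":{"type":"number"}}},"claw":{"type":"array","items":{"type":"number"}},"force":{"type":"number"}},"required":["dp","rot","claw"]}

```bash
ls; mkdir -p pics
python3 - <<'E'
from cell import sensors, imaging, arm, models
import cv2, numpy as np
print(sensors.get_obs())
for n in ("side","top"):
    im=imaging.capture(n); cv2.imwrite(f"pics/{n}0.png",im[:,:,::-1]); print(n,imaging.get_calibration(n))
    for t in ("hood_edge","hood_axis","catch_blade","keeper","bay","pack_mid","pack","box","spool","jar","screwdriver"):
        r=models.place_of(n,t)[:2]; print(t,[(np.round(np.array(d["at"])*[640,400],1).tolist(),round(d["p"],2)) for d in r])
E
```

```text
pics
{'time': 0.0, 'qpos': array([-1.32059446e+00,  4.80848835e-01,  1.59685971e+00,  4.16612040e-05,
        1.06513278e+00, -4.65699545e-02]), 'dq': array([-0.00110619,  0.00055735, -0.00138479,  0.00054849,  0.00053282,
       -0.00072662]), 'joint_efforts': array([-5.01684321e-03, -9.50660777e+01, -4.30200899e+01, -7.34907098e-04,
        1.21669541e-02,  3.31891988e-05]), 'tcp_pos': array([ 190.03059749, -621.16416512,  230.66665358]), 'tcp_rot': array([[ 2.92415184e-01, -2.73857596e-04,  9.56291423e-01],
       [-9.56290651e-01,  1.21881397e-03,  2.92415297e-01],
       [-1.24562149e-03, -9.99999220e-01,  9.45122524e-05]]), 'ft_force': array([ 0.19113821,  0.34866702, -0.01416813]), 'moment': array([ 0.01141568,  0.01775439, -0.0371936 ]), 'gripper_width': 85.03658732855612}
side {'camera_matrix': array([[512.5647438 ,   0.        , 315.59777745],
       [  0.        , 512.5647438 , 194.63109562],
       [  0.        ,   0.        ,   1.        ]]), 'k1': -0.04190559937352238, 'extrinsics': array([[-9.51031504e-01, -3.08935675e-01,  9.89078686e-03,
         5.45043086e+02],
   
[... 790 characters left out ...]
50301, 'extrinsics': array([[ 3.86113373e-03, -9.99980844e-01,  4.83774106e-03,
        -1.11528777e+01],
       [-9.97102448e-01, -4.21746961e-03, -7.59534081e-02,
         5.90900366e+02],
       [ 7.59723561e-02, -4.53045719e-03, -9.97099632e-01,
         1.16472647e+03],
       [ 0.00000000e+00,  0.00000000e+00,  0.00000000e+00,
         1.00000000e+00]])}
hood_edge [([336.2, 229.8], 0.97)]
hood_axis [([334.1, 172.0], 0.94)]
catch_blade []
keeper []
bay []
pack_mid [([408.4, 246.7], 0.63)]
pack [([410.2, 245.6], 0.78), ([229.4, 236.5], 0.2)]
box [([332.6, 202.6], 0.91)]
spool [([228.4, 234.0], 0.55)]
jar [([438.4, 180.3], 0.64), ([412.0, 246.2], 0.2)]
screwdriver [([203.0, 173.6], 0.71)]
```

View pics/top0.png

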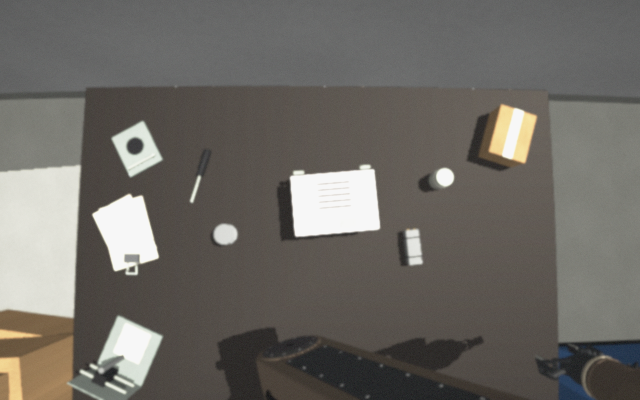

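View pics/side0.png

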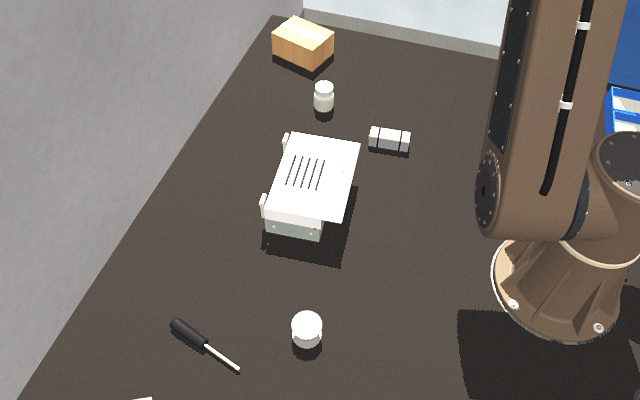

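Top: hood corners about (291,175), (375,169), (380,230), (293,237). The pack is at (412,246) right of the box, the spool at (225,234), the jar at (440,180) and the screwdriver at (200,175).

```bash
cat > h.py <<'E'
import numpy as np, cv2
from cell import sensors, imaging, arm, models
def cal(n):
    c=imaging.get_calibration(n); return c["camera_matrix"],c["k1"],c["extrinsics"]
def proj(n,P):
    K,k,E=cal(n); P=np.atleast_2d(P); d=np.array([k,0,0,0.])
    return cv2.projectPoints(P.astype(float),cv2.Rodrigues(E[:3,:3])[0],E[:3,3],K,d)[0][:,0]
def back(n,uv,z):
    K,k,E=cal(n); d=np.array([k,0,0,0.])
    s=cv2.undistortPoints(np.array(uv,float).reshape(-1,1,2),K,d)[:,0]
    r=np.c_[s,np.ones(len(s))]@E[:3,:3]; c=-E[:3,:3].T@E[:3,3]
    return c+r*((z-c[2])/r[:,2])[:,None]
def save(n,name,crop=None,sc=1):
    im=imaging.capture(n)[:,:,::-1].copy()
    if crop: im=im[crop[1]:crop[3],crop[0]:crop[2]]
    cv2.imwrite("pics/"+name,cv2.resize(im,None,fx=sc,fy=sc,interpolation=cv2.INTER_CUBIC))
E
python3 - <<'E'
from h import *
np.set_printoptions(precision=1,suppress=True)
im=cv2.imread("pics/top0.png")
cv2.imwrite("pics/topc.png",cv2.resize(im[155:275,270:450],None,fx=4.4,fy=4.4,interpolation=cv2.INTER_CUBIC))
im2=cv2.imread("pics/side0.png")
cv2.imwrite("pics/sidec.png",cv2.resize(im2[115:275,240:430],None,fx=4,fy=3.75,interpolation=cv2.INTER_CUBIC))
print("edge",back("top",[336.2,229.8],100),back("side",[349.7,181.5],100))
print("axis",back("top",[334.1,172.0],100),back("side",[276.8,168.3],100))
print("box",back("top",[332.6,202.6],0),back("side",[311.1,198.7],0))
print("pack",back("top",[410.2,245.6],0),back("side",[386.3,143.7],0))
print("packmid",back("top",[408.4,246.7],20),back("side",[386.5,141.9],20))
print("spool",back("top",[228.4,234],0),back("side",[304.4,331.2],0))
print("jar",back("top",[438.4,180.3],0),back("side",[324.1,107.2],0))
g=im.min(2)
for nm,roi in(("hood",(285,160,390,245)),("pack",(398,222,428,272))):
    x0,y0,x1,y1=roi; m=(g[y0:y1,x0:x1]>110).astype(np.uint8)
    n,l,st,ce=cv2.connectedComponentsWithStats(m)
    i=1+st[1:,4].argmax(); mm=(l==i).astype(np.uint8) if nm=="hood" else m
    c=np.vstack(cv2.findContours(mm,0,2)[0]); r=cv2.minAreaRect(c); b=cv2.boxPoints(r)+[x0,y0]
    z=104 if nm=="hood" else 40
    print(nm,b.tolist(),back("top",b,z), back("top",b,z).mean(0))
E
```

```text
edge [[510.7 -59.1 100. ]] [[508.7 -59.  100. ]]
axis [[684.7 -52.7 100. ]] [[686.3 -43.2 100. ]]
box [[600.3 -52.3   0. ]] [[603.  -54.9   0. ]]
pack [[ 460.9 -305.3    0. ]] [[ 465.2 -304.6    0. ]]
packmid [[ 458.  -294.5   20. ]] [[ 464.1 -291.9   20. ]]
spool [[496.3 286.7   0. ]] [[505.  286.4   0. ]]
jar [[ 675.9 -402.6    0. ]] [[ 673.9 -391.6    0. ]]
hood [[287.8552544116974, 170.55027389526367], [374.78497314453125, 162.76552963256836], [380.78497314453125, 229.76553344726562], [293.8552551269531, 237.55027770996094]] [[ 687.8   86.6  104. ]
 [ 712.9 -175.4  104. ]
 [ 511.2 -191.7  104. ]
 [ 487.2   66.7  104. ]] [599.8 -53.4 104. ]
pack [[404.13651943206787, 229.16040992736816], [419.0477809906006, 227.40614128112793], [423.3412971496582, 263.90101623535156], [408.4300365447998, 265.65528869628906]] [[ 513.9 -276.7   40. ]
 [ 519.5 -324.3   40. ]
 [ 404.9 -336.4   40. ]
 [ 399.5 -289.1   40. ]] [ 459.4 -306.6   40. ]
```

View pics/topc.png

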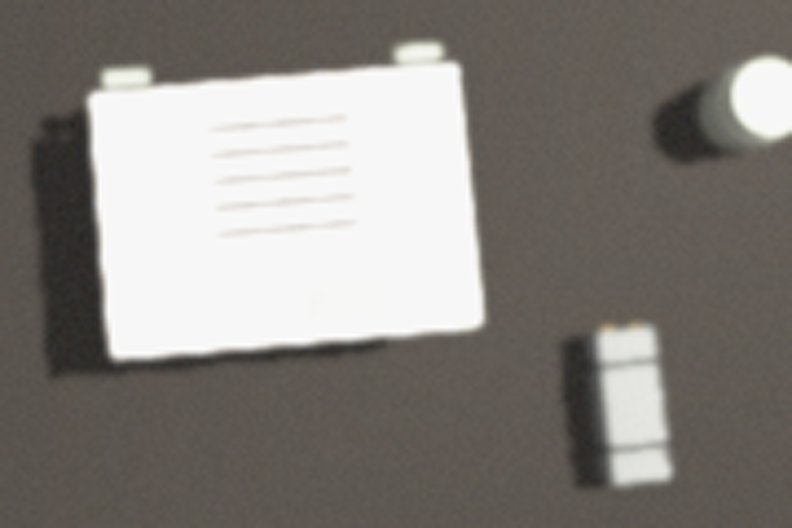

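View pics/sidec.png

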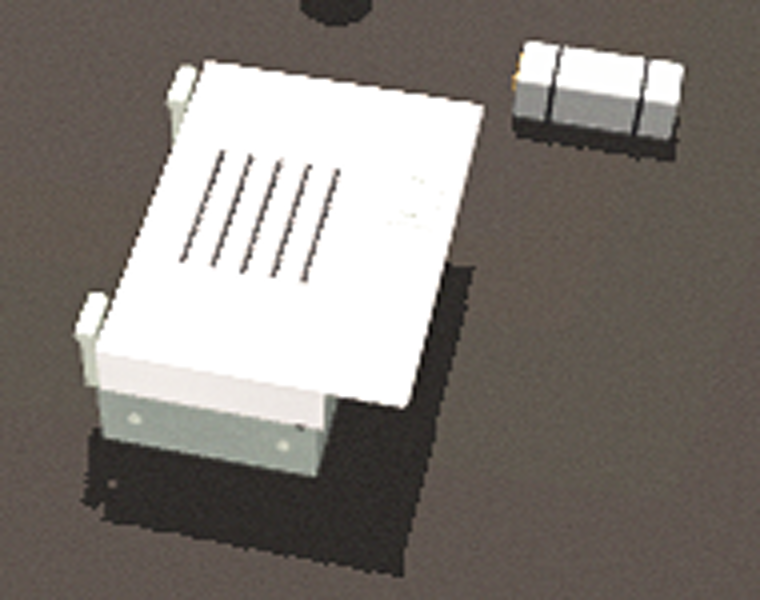

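Run:
```python
from h import *
from scipy.optimize import least_squares
np.set_printoptions(precision=2,suppress=True)
def fit(L,W,z,obs,x0):
    loc=np.array([[L,W],[L,-W],[-L,-W],[-L,W]])
    def pts(p):
        c,s=np.cos(p[2]),np.sin(p[2]); return np.c_[loc@np.array([[c,s],[-s,c]])+p[:2],np.full(4,z)]
    def f(p): return np.concatenate([(proj(n,pts(p))-o).ravel() for n,o in obs])
    r=least_squares(f,x0,x_scale=[100,100,1]); print(r.x, r.fun.reshape(-1,2)); return r.x
T=lambda a:np.array(a)/4.4+[270,155]-0.4
S=lambda a:np.array(a)/[4,3.75]+[240,115]-0.4
ot=T([[88,93],[460,63],[484,328],[110,360]])
os=S([[97,352],[205,60],[484,103],[410,407]])
for o in ([("top",ot)],[("side",os)],[("top",ot),("side",os)]): h=fit(94,125,104,o,[600,-53,-0.08])
pt=T([[597,331],[655,325],[672,480],[611,486]])
p=fit(55,21,40,[("top",pt)],[460,-306,0.1])
# box frame from hood: centre of hood at box x=-6
y=h[2];R=np.array([[np.cos(y),-np.sin(y)],[np.sin(y),np.cos(y)]])
b=h[:2]+R@[6,0]; print("box",b,y)
for nm,q in dict(edge=(-100,0),axis=(88,0),blade=(-80,-36),bay=(15,50),keeperfront=(-64,-36)).items(): print(nm,b+R@q)
```

```text
[592.5  -53.91   0.09] [[ 0.8  -1.04]
 [-1.   -0.96]
 [-0.51  1.1 ]
 [ 0.7   0.88]]
[593.77 -53.12   0.1 ] [[-1.96 -0.9 ]
 [-1.54  0.23]
 [ 1.58  0.8 ]
 [ 1.86 -0.31]]
[593.27 -53.47   0.09] [[ 0.52 -1.07]
 [-1.33 -1.41]
 [-0.52  0.61]
 [ 0.74  0.82]
 [-1.87 -1.15]
 [-1.07  0.11]
 [ 1.99  0.9 ]
 [ 1.86 -0.28]]
[ 458.71 -306.24    0.09] [[ 0.02  0.05]
 [-0.04  0.24]
 [-0.33 -0.08]
 [ 0.35 -0.21]]
box [599.25 -52.92] 0.0922431005045037
edge [499.67 -62.13]
axis [686.87 -44.81]
blade [522.9  -96.13]
bay [609.58  -1.75]
keeperfront [538.83 -94.66]
```

Run:
```python
from h import *
np.set_printoptions(precision=1,suppress=True)
T=lambda a:np.array(a)/4.4+[270,155]-0.4
S=lambda a:np.array(a)/[4,3.75]+[240,115]-0.4
ot=T([[88,93],[460,63],[484,328],[110,360]])
os=S([[97,352],[205,60],[484,103],[410,407]])
print(back("top",ot,104)); print(back("side",os,104))
# gradient edge localisation along the front/rear edges, column profiles
for n,cols in(("top",(310,325,340,355,370)),):
    g=cv2.imread(f"pics/{n}0.png").min(2).astype(float)
    for c in cols:
        p=g[155:250,c]; 
        th=150
        up=[i for i in range(len(p)-1) if p[i]<th<=p[i+1]]; dn=[i for i in range(len(p)-1) if p[i]>=th>p[i+1]]
        r0=155+up[0]+(th-p[up[0]])/(p[up[0]+1]-p[up[0]]); r1=155+dn[-1]+(p[dn[-1]]-th)/(p[dn[-1]]-p[dn[-1]+1])
        print(c,r0,r1,back(n,[[c,r0],[c,r1]],104).tolist())
```

```text
[[ 672.1   81.2  104. ]
 [ 694.1 -173.3  104. ]
 [ 513.  -188.2  104. ]
 [ 490.6   64.5  104. ]]
[[ 670.2   81.3  104. ]
 [ 695.9 -170.5  104. ]
 [ 516.7 -188.   104. ]
 [ 491.8   64.3  104. ]]
310 173.48888888888888 235.22988505747125 [[679.1769329275543, 19.948887826904674, 104.0], [494.28327769591164, 18.88112857400879, 104.0]]
325 172.24705882352941 234.17977528089887 [[683.155578159109, -25.115820802794012, 104.0], [497.56448582598387, -25.614323184428038, 104.0]]
340 170.8153846153846 232.9090909090909 [[687.7351611141337, -70.23510719424661, 104.0], [501.4855866969478, -70.15361683569394, 104.0]]
355 169.45555555555555 231.33333333333334 [[692.1234279582776, -115.43798122904676, 104.0], [506.30100645397135, -114.76850149548285, 104.0]]
370 165.34615384615384 230.31428571428572 [[704.932578697814, -160.81947670051613, 104.0], [509.45688066713865, -159.47865037883267, 104.0]]
```

Call:
{"method": "play_rows", "body": {
  "dp": [
    [0.4,0.95,0],
    [0.4,0.95,0],
    [0.4,0.95,0],
    [0.4,0.95,0],
    [0.4,0.95,0],
    [0.4,0.95,0],
    [0.4,0.95,0],
    [0.4,0.95,0],
    [0.4,0.95,0],
    [0.4,0.95,0]
  ],
  "rot": [
    [0,0,-0.02],
    [0,0,-0.02],
    [0,0,-0.02],
    [0,0,-0.02],
    [0,0,-0.02],
    [0,0,-0.02],
    [0,0,-0.02],
    [0,0,-0.02],
    [0,0,-0.02],
    [0,0,-0.02]
  ],
  "claw": [1,1,1,1,1,1,1,1,1,1],
  "force": 40
}}

```text
time: 2.03
tcp_pos: [310.4, -335.2, 231.5]
tcp_rot: [[0.095, 0.0, 0.995], [-0.995, -0.0, 0.095], [0.0, -1.0, 0.0]]
ft_force: [1.1, 0.6, -0.0]
gripper_width: 0.2
```

```bash
cat >> h.py <<'E'
import json,os
def log():
    o=sensors.get_obs(); L=json.load(open("log.json")) if os.path.exists("log.json") else []
    L.append(dict(q=o["qpos"].tolist(),p=o["tcp_pos"].tolist(),R=o["tcp_rot"].tolist())); json.dump(L,open("log.json","w"))
    print(o["time"],np.round(o["qpos"],3),np.round(o["tcp_pos"],1),np.round(o["tcp_rot"],3).tolist(),np.round(o["ft_force"],1)); return o
E
echo '[{"q":[-1.3206,0.480849,1.59686,0,1.065133,-0.04657],"p":[190.0306,-621.164,230.667]}]'>log.json
python3 -c "
from h import *
log()"
```

```text
2.0333 [-0.89   0.209  2.021  0.     0.911  0.585] [ 310.4 -335.2  231.5] [[0.095, 0.0, 0.995], [-0.995, -0.0, 0.095], [0.0, -1.0, 0.0]] [ 1.1  0.6 -0. ]
```

Call:
{"method": "play_rows", "body": {
  "dp": [
    [0.35,0.85,0],
    [0.35,0.85,0],
    [0.35,0.85,0],
    [0.35,0.85,0],
    [0.35,0.85,0],
    [0.35,0.85,0],
    [0.35,0.85,0],
    [0.35,0.85,0],
    [0.35,0.85,0],
    [0.35,0,0]
  ],
  "rot": [
    [0.0046,-0.05,0],
    [0.0046,-0.05,0],
    [0.0046,-0.05,0],
    [0.0046,-0.05,0],
    [0.0046,-0.05,0],
    [0.0046,-0.05,0],
    [0.0046,-0.05,0],
    [0.0046,-0.05,0],
    [0.0046,-0.05,0],
    [0.0046,-0.05,0]
  ],
  "claw": [1,1,1,1,1,1,1,1,1,1]
}}

```text
time: 2.87
tcp_pos: [414.2, -103.4, 231.2]
tcp_rot: [[0.098, 0.48, 0.872], [-0.995, 0.046, 0.086], [0.001, -0.876, 0.482]]
ft_force: [0.7, 0.9, -1.0]
gripper_width: 0.3
```

```bash
python3 -c "
from h import *
log()
from scipy.optimize import least_squares
L=json.load(open('log.json'))
def f(p):
    o=[]
    for d in L:
        q=d['q'];a,b=q[1],q[1]+q[2];c=b+q[4]
        r=np.hypot(d['p'][0],d['p'][1]);z=d['p'][2]
        o+=[p[0]+p[1]*np.sin(a)+p[2]*np.sin(b)+p[3]*np.sin(c)-r,p[4]+p[1]*np.cos(a)+p[2]*np.cos(b)+p[3]*np.cos(c)-z]
    return o
r=least_squares(f,[0,450,400,250,200]);print(r.x,r.fun)
"
```

```text
2.8667 [-0.587 -0.005  2.434  0.81   0.434  0.188] [ 414.2 -103.4  231.2] [[0.098, 0.48, 0.872], [-0.995, 0.046, 0.086], [0.001, -0.876, 0.482]] [ 0.7  0.9 -1. ]
[ 46.16977963 643.31356275 349.99749511 565.90616325 391.77544884] [-0.58131086 -4.3507768  -0.09621812  9.19127887  0.67752908 -4.84050225]
```

```bash
cat > kin.py <<'E'
import numpy as np, json
from scipy.spatial.transform import Rotation as Ro
from scipy.optimize import least_squares
def ry(a): return Ro.from_euler('y',a).as_matrix()
def rz(a): return Ro.from_euler('z',a).as_matrix()
def fk(q,p,s4=1):
    a1,off,h,l2,a3,l3,L=p
    R1=rz(q[0]); R3=R1@ry(q[1]+q[2]); 
    w=R1@(np.array([a1,off,h])+ry(q[1])@[0,0,l2])+R3@np.array([a3,0,l3])
    R5=R3@rz(s4*q[3])@ry(q[4])
    return w,w+R5@[0,0,L],R5
def fitp(L):
    best=None
    for s4 in(1,-1):
        f=lambda p:np.concatenate([fk(d['q'],p,s4)[1]-d['p'] for d in L]+[0.001*(p-np.array([0,30,250,450,0,400,250]))])
        r=least_squares(f,[0,30,250,450,0,400,250])
        if best is None or r.cost<best[2]: best=(r.x,s4,r.cost,r.fun)
    return best
E
python3 -c "
from kin import *
np.set_printoptions(precision=2,suppress=True)
L=json.load(open('log.json'))
b=fitp(L);print(b)
for d in L:
  w,t,R=fk(d['q'],b[0],b[1]);print(w,t,R[:,2], 'tooly', np.array(d['R'])[:,1] if 'R' in d else '')
"
```

```text
(array([ -0.  ,  30.31, 317.48, 597.33,  32.85, 444.96, 371.67]), 1, np.float64(0.02216365667644059), array([-0.01, -0.  , -0.  ,  0.01,  0.  ,  0.  , -0.  ,  0.  , -0.  ,
       -0.  ,  0.  ,  0.07,  0.15,  0.03,  0.04,  0.12]))
[ 190.14 -621.61  602.34] [ 190.02 -621.16  230.67] [-0.  0. -1.] tooly 
[ 310.32 -335.12  603.14] [ 310.44 -335.24  231.46] [ 0. -0. -1.] tooly [ 0. -0. -1.]
[ 235.78 -120.54  556.79] [ 414.24 -103.42  231.21] [ 0.48  0.05 -0.88] tooly [ 0.48  0.05 -0.88]
```

```bash
cat >> kin.py <<'E'
LO=np.array([-2.75,-.82,.23,-1.56,.09]);HI=np.array([2.75,2.05,2.67,4.7,2.69])
B=fitp(json.load(open('log.json')))
P=B[0]
psi=0.092
ex=np.array([np.cos(psi),np.sin(psi),0]);ey=np.array([-np.sin(psi),np.cos(psi),0]);ez=np.array([0,0,1.])
E0=np.array([500.8,-62,0])
def bp(s,yb,z): return E0+s*ex+yb*ey+z*ez
def ik(t,tilt,q0):  # tilt from vertical, forward
    d=np.sin(tilt)*ex-np.cos(tilt)*ez
    def f(q):
        w,tc,R=fk(q,P); return np.concatenate([tc-t,300*(R[:,2]-d)])
    r=least_squares(f,np.clip(q0,LO+1e-3,HI-1e-3),bounds=(LO,HI)); return r.x,np.abs(r.fun).max()
E
python3 -c "
from kin import *
np.set_printoptions(precision=2,suppress=True)
q=np.array(json.load(open('log.json'))[-1]['q'][:5])
path=[(-60,-5,110,.5),(-10,-5,50,.5),(5,-5,50,.62),(20,-5,52,.733),(20,-37,52,.733),(20,-37,57,.733),(20,-37,85,.733)]
for s,y,z,t in path:
    q,e=ik(bp(s,y,z),t,q);print(s,y,z,t,bp(s,y,z),q,round(e,2))
for th in np.arange(.2,1.9,.2):
    r=168;s=188-r*np.cos(th);z=52+r*np.sin(th)+(48-0)*(1-min(th/.8,1)) *0
    q,e=ik(bp(s,0,z+40*min(th,1)),.733,q);print(round(th,1),s,z,q,round(e,2))
"
```

```text
-60 -5 110 0.5 [441.51 -72.49 110.  ] [-0.43  0.36  2.56  2.28  0.32] 0.0
-10 -5 50 0.5 [491.3 -67.9  50. ] [-0.36  0.56  2.49  2.62  0.43] 0.0
5 -5 50 0.62 [506.24 -66.52  50.  ] [-0.39  0.64  2.55  2.69  0.67] 0.0
20 -5 52 0.733 [521.17 -65.14  52.  ] [-0.42  0.74  2.59  2.71  0.9 ] 0.0
20 -37 52 0.733 [524.11 -97.01  52.  ] [-0.51  0.73  2.56  2.62  0.86] 0.0
20 -37 57 0.733 [524.11 -97.01  57.  ] [-0.51  0.71  2.56  2.61  0.84] 0.0
20 -37 85 0.733 [524.11 -97.01  85.  ] [-0.51  0.62  2.55  2.56  0.76] 0.0
0.2 23.34881492267141 85.37644757357029 [-0.4   0.59  2.58  2.67  0.76] 0.0
0.4 33.261753007515296 117.42228150785328 [-0.38  0.45  2.54  2.57  0.6 ] 0.0
0.6 49.34361669517406 146.85993553036596 [-0.36  0.34  2.48  2.43  0.46] 0.0
0.8 70.95327282967621 172.5158232711198 [-0.33  0.27  2.4   2.23  0.35] 0.0
1.0 97.22921261415252 193.3671254477266 [-0.3   0.23  2.32  1.96  0.28] 0.0
1.2 127.12389724791883 208.58256644249403 [-0.27  0.24  2.25  1.76  0.24] 0.0
1.4 159.44551999275956 217.55555463806132 [-0.24  0.26  2.18  1.58  0.22] 0.0
1.6 192.90551974661653 219.92836531097285 [-0.22  0.3   2.11  1.45  0.21] 0.0
1.8 226.16995190843863 215.6064019875368 [-0.2   0.35  2.05  1.37  0.2 ] 0.0
```

Call:
{"method": "play_rows", "body": {
  "dp": [
    [0.1,0.12,-0.45],
    [0.1,0.12,-0.45],
    [0.1,0.12,-0.45],
    [0.1,0.12,-0.45],
    [0.1,0.12,-0.45],
    [0.1,0.12,-0.45],
    [0.1,0.12,-0.45],
    [0.1,0.12,-0.45],
    [0.1,0.12,-0.45],
    [0,0,0]
  ],
  "rot": [
    [0,0,0],
    [0,0,0],
    [0,0,0],
    [0,0,0],
    [0,0,0],
    [0,0,0],
    [0,0,0],
    [0,0,0],
    [0,0,0],
    [0,0,0]
  ],
  "claw": [1,1,1,1,1,1,1,1,1,1]
}}

```text
time: 3.7
tcp_pos: [441.0, -76.0, 117.0]
tcp_rot: [[0.096, 0.48, 0.872], [-0.995, 0.046, 0.084], [-0.0, -0.876, 0.482]]
ft_force: [-1.0, 1.9, 0.0]
gripper_width: -0.3
```

```bash
cat >> h.py <<'E'
def rel():
    from kin import E0,ex,ey,bp
    o=log(); p=o["tcp_pos"]; d=o["tcp_rot"][:,1]
    v=p-E0; print("s %.1f yb %.1f z %.1f tilt %.3f"%(v@ex,v@ey,p[2],np.arctan2(d[:2]@ex[:2],-d[2])), "F box", np.round([o["ft_force"]@ex,o["ft_force"]@ey,o["ft_force"][2]],1))
def delta(s,yb,z):
    from kin import bp
    v=bp(s,yb,z)-sensors.get_obs()["tcp_pos"]; print("dp units",np.round(v/30,2))
E
python3 -c "
from h import *
rel(); delta(-10,-5,50)"
```

```text
3.7 [-0.45   0.336  2.551  2.188  0.312 -1.129] [441. -76. 117.] [[0.096, 0.48, 0.872], [-0.995, 0.046, 0.084], [-0.0, -0.876, 0.482]] [-1.   1.9  0. ]
s -60.8 yb -8.4 z 117.0 tilt 0.503 F box [-0.9  2.   0. ]
dp units [ 1.68  0.27 -2.23]
```

Call:
{"method": "play_rows", "body": {
  "dp": [
    [0.21,0.03,-0.28],
    [0.21,0.03,-0.28],
    [0.21,0.03,-0.28],
    [0.21,0.04,-0.28],
    [0.21,0.04,-0.28],
    [0.21,0.04,-0.28],
    [0.21,0.03,-0.28],
    [0.21,0.03,-0.27],
    [0,0,0]
  ],
  "rot": [
    [0,0,0],
    [0,0,0],
    [0,0,0],
    [0,0,0],
    [0,0,0],
    [0,0,0],
    [0,0,0],
    [0,0,0],
    [0,0,0]
  ],
  "claw": [1,1,1,1,1,1,1,1,1]
}}

```text
time: 4.45
tcp_pos: [492.6, -67.3, 51.3]
tcp_rot: [[0.098, 0.481, 0.871], [-0.995, 0.049, 0.085], [-0.002, -0.875, 0.484]]
ft_force: [0.3, 0.2, 1.4]
gripper_width: 0.1
```

```bash
python3 -c "
from h import *
rel(); delta(20,-5,52)
save('side','s1.png',(220,60,480,260),3)
save('top','t1.png',(240,130,440,280),4)"
```

```text
4.45 [-0.36   0.563  2.494  2.599  0.43  -1.476] [492.6 -67.3  51.3] [[0.098, 0.481, 0.871], [-0.995, 0.049, 0.085], [-0.002, -0.875, 0.484]] [0.3 0.2 1.4]
s -8.6 yb -4.5 z 51.3 tilt 0.505 F box [0.3 0.2 1.4]
dp units [0.95 0.07 0.02]
```

View pics/s1.png

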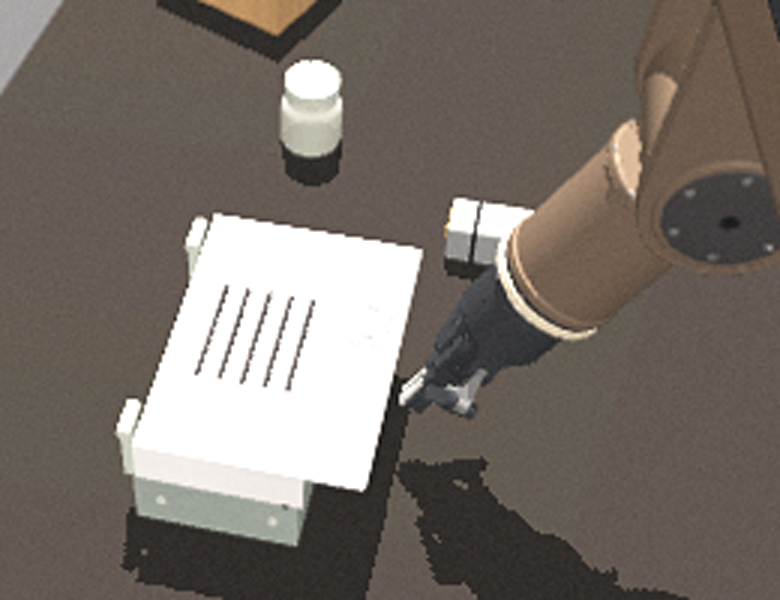

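View pics/t1.png

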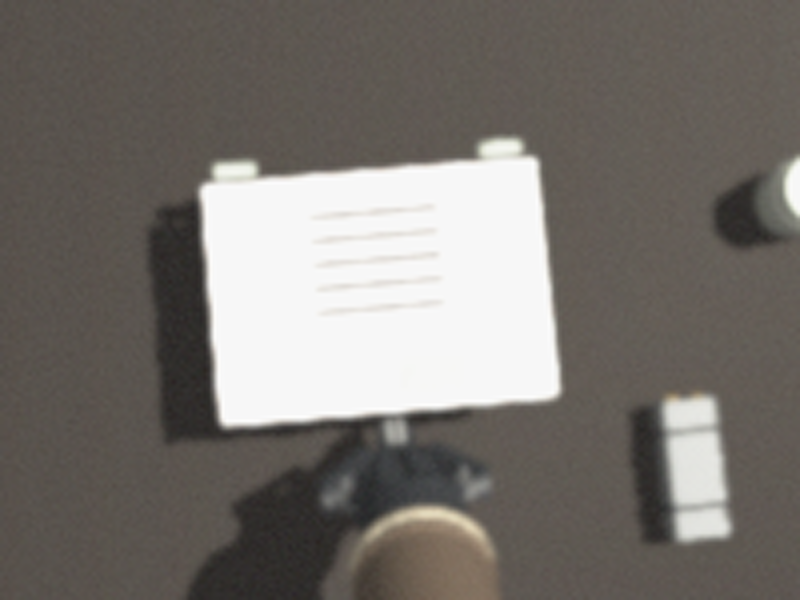

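Call:
{"method": "play_rows", "body": {
  "dp": [
    [0.12,0.01,0],
    [0.12,0.01,0],
    [0.12,0.01,0],
    [0.12,0.01,0],
    [0.12,0.01,0],
    [0.12,0.01,0],
    [0.12,0.01,0],
    [0.12,0.01,0],
    [0,0,0]
  ],
  "rot": [
    [0.0027,-0.029,0],
    [0.0027,-0.029,0],
    [0.0027,-0.029,0],
    [0.0027,-0.029,0],
    [0.0027,-0.029,0],
    [0.0027,-0.029,0],
    [0.0027,-0.029,0],
    [0.0027,-0.029,0],
    [0,0,0]
  ],
  "claw": [1,1,1,1,1,1,1,1,1]
}}

```text
time: 5.3
tcp_pos: [520.0, -64.8, 51.9]
tcp_rot: [[0.097, 0.67, 0.736], [-0.995, 0.067, 0.071], [-0.002, -0.739, 0.673]]
ft_force: [-0.7, 0.7, -0.1]
gripper_width: -0.1
```

```bash
python3 -c "
from h import *
rel(); delta(20,-32,52)
save('side','s2.png',(220,60,480,260),3)
save('top','t2.png',(240,130,440,280),4)"
```

```text
5.3 [-0.426  0.747  2.598  2.703  0.919 -1.696] [520.  -64.8  51.9] [[0.097, 0.67, 0.736], [-0.995, 0.067, 0.071], [-0.002, -0.739, 0.673]] [-0.7  0.7 -0.1]
s 18.8 yb -4.5 z 51.9 tilt 0.739 F box [-0.6  0.8 -0.1]
dp units [ 0.12 -0.91  0.  ]
```

View pics/s2.png

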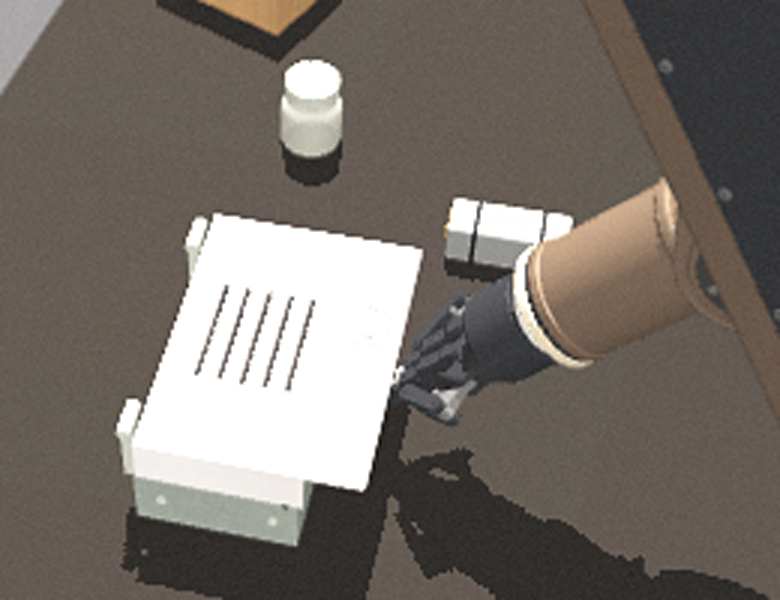

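Call:
{"method": "play_rows", "body": {
  "dp": [
    [0.01,-0.1,0],
    [0.01,-0.1,0],
    [0.01,-0.1,0],
    [0.01,-0.1,0],
    [0,0,0]
  ],
  "rot": [
    [0,0,0],
    [0,0,0],
    [0,0,0],
    [0,0,0],
    [0,0,0]
  ],
  "claw": [1,1,1,1,1]
}}

```text
time: 5.82
tcp_pos: [521.8, -78.2, 51.9]
tcp_rot: [[0.097, 0.67, 0.736], [-0.995, 0.064, 0.072], [0.001, -0.74, 0.673]]
ft_force: [0.2, 0.4, -0.9]
gripper_width: 0.0
```

Call:
{"method": "play_rows", "body": {
  "dp": [
    [0.01,-0.1,0],
    [0.01,-0.1,0],
    [0,0,0]
  ],
  "rot": [
    [0,0,0],
    [0,0,0],
    [0,0,0]
  ],
  "claw": [1,1,1]
}}

```text
time: 6.07
tcp_pos: [522.0, -83.8, 51.5]
tcp_rot: [[0.097, 0.669, 0.737], [-0.995, 0.064, 0.073], [0.001, -0.74, 0.672]]
ft_force: [-1.3, 2.4, 2.4]
gripper_width: -0.1
```

Call:
{"method": "play_rows", "body": {
  "dp": [
    [0.01,-0.1,0],
    [0.01,-0.1,0],
    [0,0,0]
  ],
  "rot": [
    [0,0,0],
    [0,0,0],
    [0,0,0]
  ],
  "claw": [1,1,1]
}}

```text
time: 6.32
tcp_pos: [522.6, -89.8, 51.5]
tcp_rot: [[0.097, 0.669, 0.737], [-0.995, 0.064, 0.072], [0.001, -0.74, 0.672]]
ft_force: [-1.9, 3.0, 1.0]
gripper_width: -0.0
```

Call:
{"method": "play_rows", "body": {
  "dp": [
    [0.01,-0.1,0],
    [0.01,-0.1,0],
    [0,0,0]
  ],
  "rot": [
    [0,0,0],
    [0,0,0],
    [0,0,0]
  ],
  "claw": [1,1,1]
}}

```text
time: 6.57
tcp_pos: [523.2, -95.9, 51.5]
tcp_rot: [[0.097, 0.669, 0.737], [-0.995, 0.064, 0.072], [0.001, -0.74, 0.672]]
ft_force: [-2.6, 4.0, 1.4]
gripper_width: 0.2
```

```bash
python3 -c "
from h import *
rel()"
```

```text
6.5667 [-0.513  0.734  2.565  2.615  0.87  -1.69 ] [523.2 -95.9  51.5] [[0.097, 0.669, 0.737], [-0.995, 0.064, 0.072], [0.001, -0.74, 0.672]] [-2.6  4.   1.4]
s 19.2 yb -35.8 z 51.5 tilt 0.737 F box [-2.2  4.2  1.4]
```

Call:
{"method": "play_rows", "body": {
  "dp": [
    [0.01,-0.1,0],
    [0,0,0]
  ],
  "rot": [
    [0,0,0],
    [0,0,0]
  ],
  "claw": [1,1]
}}

```text
time: 6.73
tcp_pos: [523.5, -98.7, 51.5]
tcp_rot: [[0.097, 0.669, 0.737], [-0.995, 0.064, 0.072], [0.001, -0.74, 0.672]]
ft_force: [-2.4, 3.1, 1.7]
gripper_width: 0.1
```

Call:
{"method": "play_rows", "body": {
  "dp": [
    [0.01,-0.07,0],
    [0,0,0]
  ],
  "rot": [
    [0,0,0],
    [0,0,0]
  ],
  "claw": [1,1]
}}

```text
time: 6.9
tcp_pos: [523.7, -100.6, 51.5]
tcp_rot: [[0.097, 0.669, 0.737], [-0.995, 0.064, 0.073], [0.001, -0.74, 0.672]]
ft_force: [-2.0, 5.5, 0.8]
gripper_width: -0.2
```

Call:
{"method": "play_rows", "body": {
  "dp": [
    [0,-0.07,0],
    [0,0,0]
  ],
  "rot": [
    [0,0,0],
    [0,0,0]
  ],
  "claw": [1,1]
}}

```text
time: 7.07
tcp_pos: [523.8, -102.7, 51.5]
tcp_rot: [[0.097, 0.669, 0.737], [-0.995, 0.064, 0.073], [0.001, -0.74, 0.672]]
ft_force: [-1.9, 5.0, 0.6]
gripper_width: -0.2
```

Call:
{"method": "play_rows", "body": {
  "dp": [
    [0,0,0.12],
    [0,0,0.12],
    [0,0,0.12],
    [0,0,0.12],
    [0,0,0.12],
    [0,0,0.12],
    [0,0,0]
  ],
  "rot": [
    [0,0,0],
    [0,0,0],
    [0,0,0],
    [0,0,0],
    [0,0,0],
    [0,0,0],
    [0,0,0]
  ],
  "claw": [1,1,1,1,1,1,1]
}}

```text
time: 7.65
tcp_pos: [522.7, -102.1, 73.2]
tcp_rot: [[0.097, 0.668, 0.738], [-0.995, 0.065, 0.072], [0.0, -0.742, 0.671]]
ft_force: [-6.4, 4.5, -2.3]
gripper_width: 0.0
```

```bash
python3 -c "
from h import *
rel()
save('side','s3.png',(220,60,480,260),3)"
```

```text
7.65 [-0.531  0.657  2.555  2.556  0.793 -1.63 ] [ 522.7 -102.1   73.2] [[0.097, 0.668, 0.738], [-0.995, 0.065, 0.072], [0.0, -0.742, 0.671]] [-6.4  4.5 -2.3]
s 18.2 yb -41.9 z 73.2 tilt 0.735 F box [-5.9  5.  -2.3]
```

View pics/s3.png

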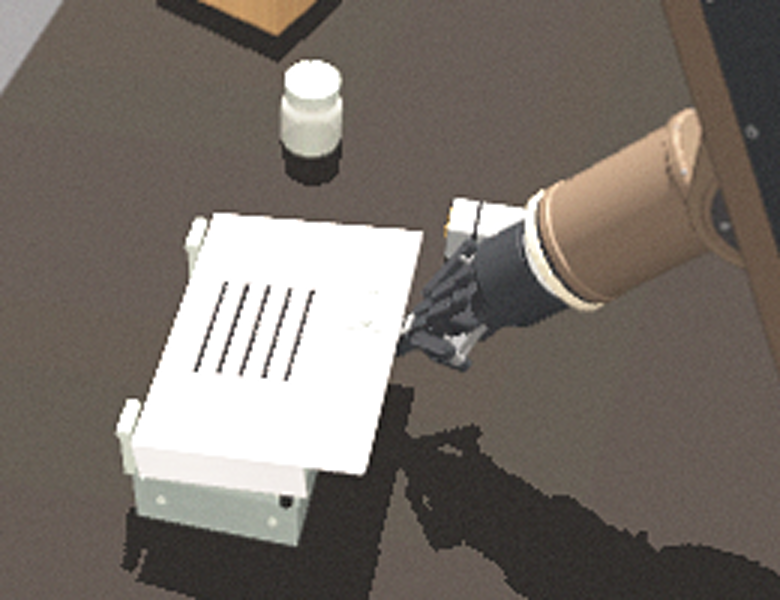

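The hood is lifting: its far corner moved from row 248 to 230, and the forces are small. I'll carry on along the arc.

Call:
{"method": "play_rows", "body": {
  "dp": [
    [0.02,0,0.15],
    [0.02,0,0.15],
    [0.02,0,0.15],
    [0.02,0,0.15],
    [0.03,0,0.15],
    [0.03,0,0.15],
    [0.04,0,0.15],
    [0.04,0,0.15],
    [0,0,0]
  ],
  "rot": [
    [0,0,0],
    [0,0,0],
    [0,0,0],
    [0,0,0],
    [0,0,0],
    [0,0,0],
    [0,0,0],
    [0,0,0],
    [0,0,0]
  ],
  "claw": [1,1,1,1,1,1,1,1,1]
}}

```text
time: 8.45
tcp_pos: [530.1, -102.3, 109.7]
tcp_rot: [[0.097, 0.669, 0.737], [-0.995, 0.064, 0.073], [0.001, -0.741, 0.672]]
ft_force: [-3.9, 4.8, -2.5]
gripper_width: -0.2
```

```bash
python3 -c "
from h import *
rel()
save('side','s4.png',(220,60,480,260),3)"
```

```text
8.45 [-0.52   0.536  2.527  2.47   0.674 -1.5  ] [ 530.1 -102.3  109.7] [[0.097, 0.669, 0.737], [-0.995, 0.064, 0.073], [0.001, -0.741, 0.672]] [-3.9  4.8 -2.5]
s 25.5 yb -42.8 z 109.7 tilt 0.737 F box [-3.5  5.1 -2.5]
```

View pics/s4.png

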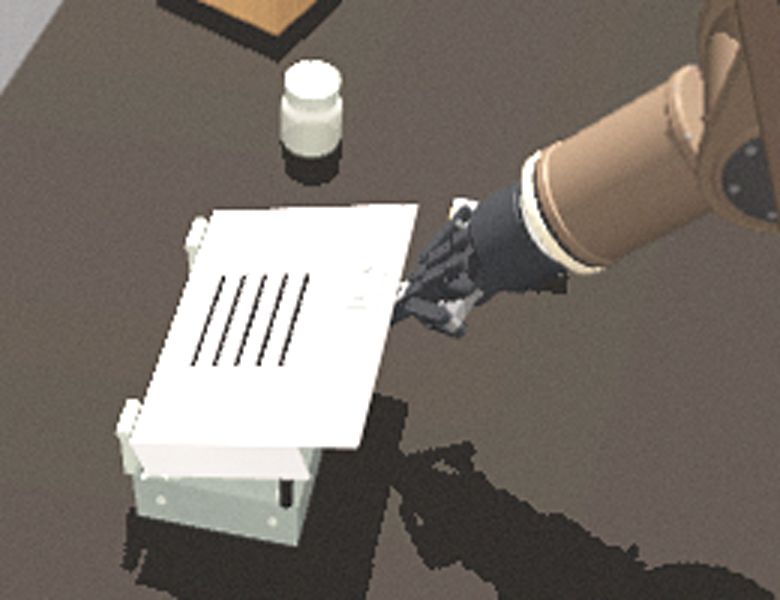

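```bash
python3 -c "
from h import *
from kin import *
tl=.735;d=np.array([np.sin(tl),-np.cos(tl)]);n=np.array([np.cos(tl),np.sin(tl)])
p0=sensors.get_obs()['tcp_pos'];q=sensors.get_obs()['qpos'][:5]
yb=-42.8
prev=p0
for i,th in enumerate(np.arange(.32,1.9,.07)):
    e=np.array([188-188*np.cos(th),100+188*np.sin(th)])
    yb=min(yb+4,0)
    if th<.83: t=e+(41-16*(th-.25)/.58)*d-11*n
    else: t=np.array([188-163*np.cos(th),100+163*np.sin(th)])-11*n
    w=bp(t[0],yb,t[1]);q,er=ik(w,tl,q)
    print(round(th,2),np.round((w-prev)/30,2).tolist(),np.round(w),np.round(q,2),round(er,1));prev=w
"
```

```text
0.32 [0.06, 0.14, 0.44] [532. -98. 123.] [-0.5   0.49  2.52  2.45  0.63] 0.0
0.39 [0.1, 0.14, 0.46] [535. -94. 137.] [-0.48  0.45  2.51  2.42  0.59] 0.0
0.46 [0.12, 0.15, 0.45] [538. -89. 150.] [-0.47  0.41  2.5   2.39  0.55] 0.0
0.53 [0.15, 0.15, 0.43] [543. -85. 163.] [-0.45  0.37  2.48  2.35  0.5 ] 0.0
0.6 [0.18, 0.15, 0.42] [548. -81. 176.] [-0.43  0.34  2.46  2.3   0.46] 0.0
0.67 [0.2, 0.15, 0.4] [555. -76. 188.] [-0.41  0.31  2.44  2.25  0.43] 0.0
0.74 [0.23, 0.15, 0.38] [561. -71. 199.] [-0.38  0.28  2.42  2.2   0.39] 0.0
0.81 [0.25, 0.16, 0.36] [569. -67. 210.] [-0.36  0.26  2.4   2.14  0.36] 0.0
0.88 [0.27, 0.16, 0.28] [577. -62. 218.] [-0.34  0.25  2.38  2.09  0.33] 0.0
0.95 [0.29, 0.16, 0.23] [586. -57. 225.] [-0.32  0.24  2.35  2.04  0.31] 0.0
1.02 [0.31, 0.12, 0.21] [595. -53. 232.] [-0.3   0.24  2.33  1.99  0.29] 0.0
1.09 [0.33, 0.03, 0.19] [605. -52. 237.] [-0.29  0.23  2.31  1.93  0.27] 0.0
1.16 [0.34, 0.03, 0.16] [615. -51. 242.] [-0.28  0.24  2.28  1.86  0.26] 0.0
1.23 [0.35, 0.03, 0.14] [626. -50. 246.] [-0.27  0.24  2.26  1.8   0.25] 0.0
1.3 [0.36, 0.03, 0.11] [636. -49. 250.] [-0.26  0.25  2.23  1.74  0.24] 0.0
1.37 [0.37, 0.03, 0.09] [648. -48. 252.] [-0.25  0.26  2.21  1.69  0.23] 0.0
1.44 [0.37, 0.03, 0.06] [659. -47. 254.] [-0.24  0.27  2.18  1.64  0.22] 0.0
1.51 [0.38, 0.03, 0.04] [670. -46. 255.] [-0.23  0.28  2.16  1.6   0.22] 0.0
1.58 [0.38, 0.03, 0.01] [681. -45. 256.] [-0.23  0.29  2.14  1.56  0.21] 0.0
1.65 [0.38, 0.03, -0.02] [693. -44. 255.] [-0.22  0.31  2.12  1.53  0.21] 0.0
1.72 [0.38, 0.03, -0.04] [704. -43. 254.] [-0.21  0.32  2.09  1.5   0.2 ] 0.0
1.79 [0.37, 0.03, -0.07] [715. -42. 252.] [-0.2   0.34  2.07  1.49  0.2 ] 0.0
1.86 [0.37, 0.03, -0.1] [726. -41. 249.] [-0.2   0.36  2.05  1.48  0.19] 0.0
```

Call:
{"method": "play_rows", "body": {
  "dp": [
    [0.06,0.14,0.44],
    [0.1,0.14,0.46],
    [0.12,0.15,0.45],
    [0.15,0.15,0.43],
    [0.18,0.15,0.42],
    [0.2,0.15,0.4],
    [0.23,0.15,0.38],
    [0,0,0]
  ],
  "rot": [
    [0,0,0],
    [0,0,0],
    [0,0,0],
    [0,0,0],
    [0,0,0],
    [0,0,0],
    [0,0,0],
    [0,0,0]
  ],
  "claw": [1,1,1,1,1,1,1,1]
}}

```text
time: 9.17
tcp_pos: [563.4, -71.6, 201.3]
tcp_rot: [[0.097, 0.672, 0.734], [-0.995, 0.064, 0.073], [0.003, -0.738, 0.675]]
ft_force: [-1.5, -1.0, -0.3]
gripper_width: -0.0
```

```bash
python3 -c "
from h import *
rel()
save('side','s5.png',(220,60,480,260),3)"
```

```text
9.1667 [-0.388  0.28   2.418  2.193  0.395 -1.032] [563.4 -71.6 201.3] [[0.097, 0.672, 0.734], [-0.995, 0.064, 0.073], [0.003, -0.738, 0.675]] [-1.5 -1.  -0.3]
s 61.5 yb -15.3 z 201.3 tilt 0.741 F box [-1.6 -0.9 -0.3]
```

View pics/s5.png

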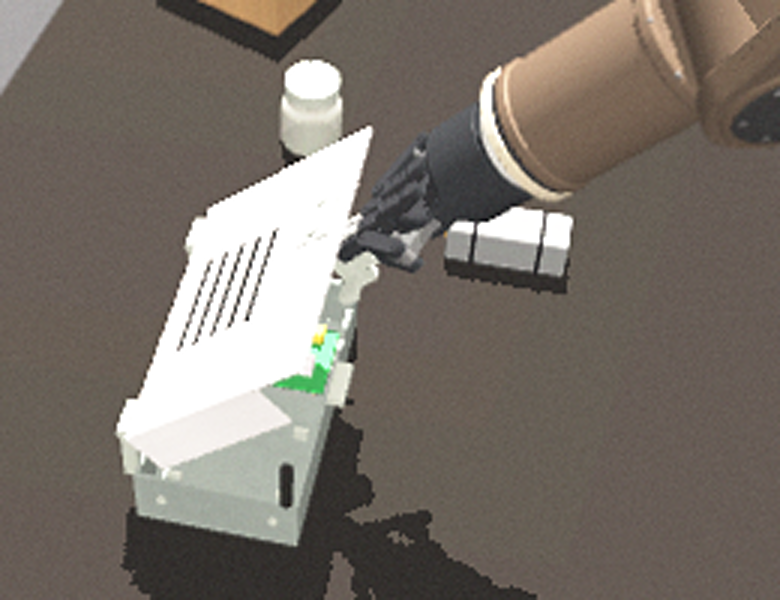

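Call:
{"method": "play_rows", "body": {
  "dp": [
    [0.25,0.16,0.36],
    [0.27,0.16,0.28],
    [0.29,0.16,0.23],
    [0.31,0.12,0.21],
    [0.33,0.03,0.19],
    [0.34,0.03,0.16],
    [0.35,0.03,0.14],
    [0.36,0.03,0.11]
  ],
  "rot": [
    [0,0,0],
    [0,0,0],
    [0,0,0],
    [0,0,0],
    [0,0,0],
    [0,0,0],
    [0,0,0],
    [0,0,0]
  ],
  "claw": [1,1,1,1,1,1,1,1]
}}

```text
time: 9.88
tcp_pos: [636.3, -50.1, 248.0]
tcp_rot: [[0.097, 0.668, 0.738], [-0.995, 0.065, 0.072], [-0.0, -0.741, 0.671]]
ft_force: [-1.2, -0.2, 0.5]
gripper_width: 0.2
```

```bash
python3 -c "
from h import *
rel()
save('side','s6.png',(180,30,480,260),2.6)"
```

```text
9.8833 [-0.266  0.251  2.234  1.756  0.245 -0.466] [636.3 -50.1 248. ] [[0.097, 0.668, 0.738], [-0.995, 0.065, 0.072], [-0.0, -0.741, 0.671]] [-1.2 -0.2  0.5]
s 136.0 yb -0.6 z 248.0 tilt 0.736 F box [-1.2 -0.1  0.5]
```

View pics/s6.png

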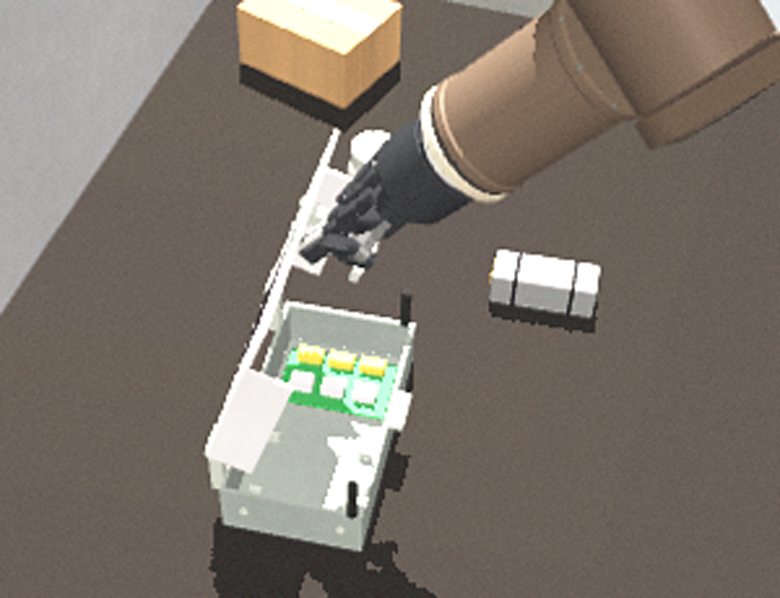

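Call:
{"method": "play_rows", "body": {
  "dp": [
    [0.37,0.03,0.09],
    [0.37,0.03,0.06],
    [0.38,0.03,0.04],
    [0.38,0.03,0.01],
    [0.3,0.03,-0.02],
    [0.3,0.03,-0.03],
    [0.25,0.02,-0.03],
    [0.25,0.02,-0.05],
    [0.2,0.02,-0.05],
    [0,0,0]
  ],
  "rot": [
    [0,0,0],
    [0,0,0],
    [0,0,0],
    [0,0,0],
    [0,0,0],
    [0,0,0],
    [0,0,0],
    [0,0,0],
    [0,0,0],
    [0,0,0]
  ],
  "claw": [1,1,1,1,1,1,1,1,1,1]
}}

```text
time: 10.77
tcp_pos: [721.0, -42.6, 248.7]
tcp_rot: [[0.098, 0.668, 0.737], [-0.995, 0.065, 0.073], [0.0, -0.741, 0.672]]
ft_force: [-0.3, 1.9, 0.3]
gripper_width: 0.4
```

```bash
python3 -c "
from h import *
rel()
save('side','s7.png',(180,30,480,260),2.6)"
```

```text
10.7667 [-0.204  0.351  2.064  1.507  0.202 -0.162] [721.  -42.6 248.7] [[0.098, 0.668, 0.737], [-0.995, 0.065, 0.073], [0.0, -0.741, 0.672]] [-0.3  1.9  0.3]
s 221.1 yb -1.0 z 248.7 tilt 0.736 F box [-0.1  2.   0.3]
```

View pics/s7.png

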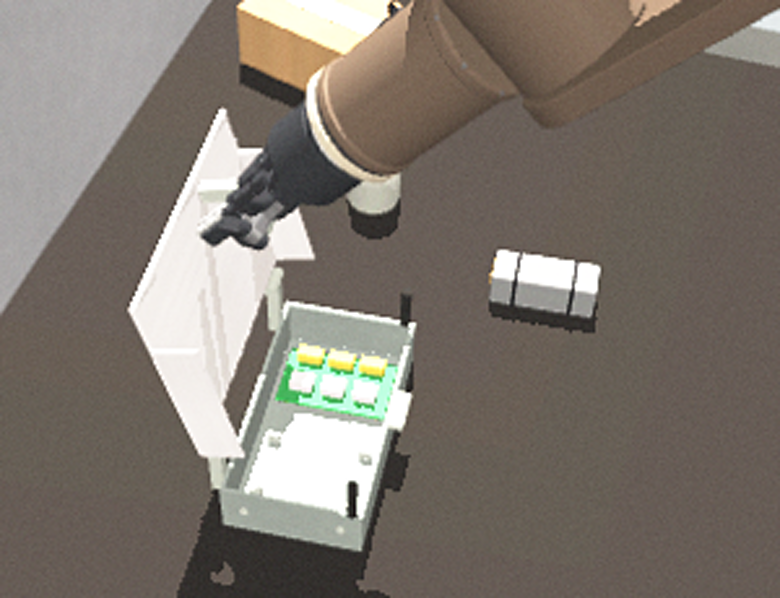

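The hood lies back on its stop, with its edge running from (220,110) to (130,310) in the crop. I'll withdraw along the tool axis next.

Call:
{"method": "play_rows", "body": {
  "dp": [
    [-0.5,-0.05,0.5],
    [-0.7,-0.07,0.7],
    [-0.7,-0.07,0.7],
    [-0.8,-0.1,0.5],
    [-0.8,-0.3,0.3],
    [-0.8,-0.5,0],
    [-0.8,-0.5,0],
    [-0.8,-0.5,0],
    [0,0,0]
  ],
  "rot": [
    [0,0,0],
    [0,0,0],
    [0,0,0],
    [0,0,0],
    [0,0.05,0],
    [-0.005,0.07,0],
    [-0.005,0.07,0],
    [-0.005,0.07,0],
    [0,0,0]
  ],
  "claw": [1,1,1,1,0,0,0,0,0]
}}

```text
time: 11.57
tcp_pos: [550.3, -102.8, 329.6]
tcp_rot: [[0.097, 0.471, 0.877], [-0.995, 0.055, 0.081], [-0.01, -0.88, 0.474]]
ft_force: [1.0, -0.7, 1.4]
gripper_width: 60.7
```

```bash
python3 -c "
from h import *
rel()
save('top','t8.png',(240,130,440,280),4)
save('side','s8.png',(180,30,480,260),2.6)
for n in ('top','side'):
  for t in ('hood_edge','hood_axis','box','bay','keeper','board','pack','pack_mid'):
    r=models.place_of(n,t)[:1]; print(n,t,[(np.round(np.array(d['at'])*[640,400],1).tolist(),round(d['p'],2)) for d in r])
"
```

```text
11.5667 [-0.394  0.049  2.063  0.404  0.629  0.802] [ 550.3 -102.8  329.6] [[0.097, 0.471, 0.877], [-0.995, 0.055, 0.081], [-0.01, -0.88, 0.474]] [ 1.  -0.7  1.4]
s 45.6 yb -45.1 z 329.6 tilt 0.494 F box [ 0.9 -0.8  1.4]
top hood_edge [([331.3, 131.0], 0.65)]
top hood_axis [([328.6, 171.0], 0.8)]
top box [([331.7, 201.9], 0.78)]
top bay [([316.3, 198.4], 0.82)]
top keeper []
top board [([348.7, 195.2], 0.77)]
top pack [([408.4, 244.7], 0.94)]
top pack_mid [([409.1, 246.9], 0.65)]
side hood_edge [([239.6, 108.2], 0.58)]
side hood_axis [([276.9, 166.5], 0.63)]
side box [([309.8, 196.3], 0.92)]
side bay [([298.4, 214.6], 0.88)]
side keeper [([330.7, 190.9], 0.72)]
side board [([308.2, 176.6], 0.84)]
side pack [([388.7, 144.8], 0.83)]
side pack_mid [([389.3, 140.9], 0.98)]
```

View pics/t8.png

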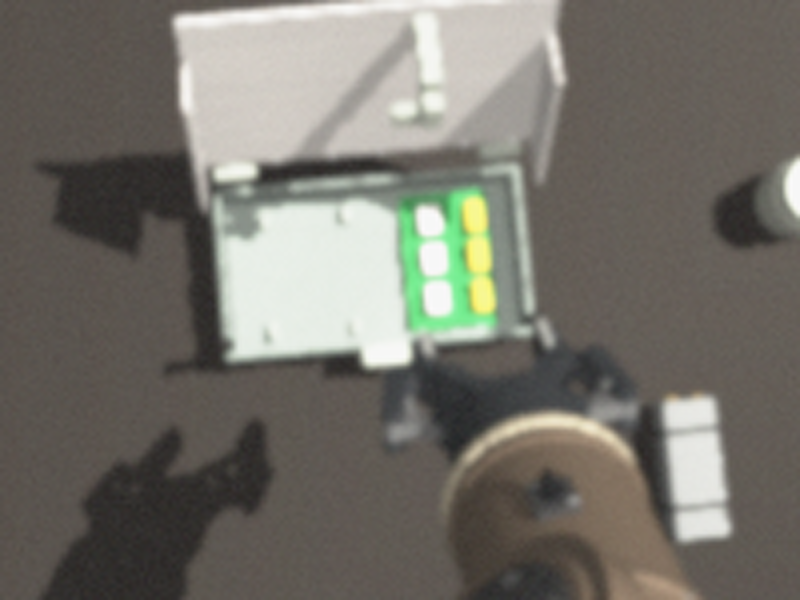

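View pics/s8.png

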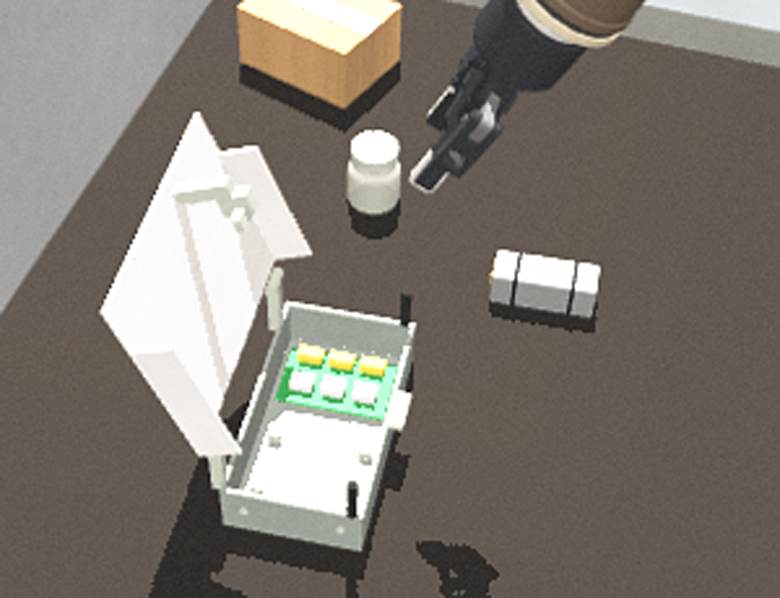

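Run:
```python
from h import *
from kin import *
np.set_printoptions(precision=1,suppress=True)
bx=E0+100*ex
def pr(pts): return np.array([bx+a*ex+b*ey+c*ez for a,b,c in pts])
print("pred bay",bx+15*ex+50*ey)
for n,uv in(("top",[316.3,198.4]),("side",[298.4,214.6])): print("bay",n,back(n,uv,4))
for n,uv in(("top",[331.7,201.9]),("side",[309.8,196.3])): print("box",n,back(n,uv,0),bx)
for n,uv in(("top",[409.1,246.9]),("side",[389.3,140.9])): print("pack",n,back(n,uv,20))
# overlay predictions
rim=[(-50,120,55),(-50,-120,55),(82,-120,55),(82,120,55)]
inn=[(-46,116,4),(-46,-116,4),(78,-116,4),(78,116,4)]
lug=[(15+sx*45,50+sy*34,16) for sx in(1,-1) for sy in(1,-1)]
pk=[458.71,-306.24,.09]
kp=[np.array([458.71,-306.24,h])+np.array([a*np.cos(.09)-b*np.sin(.09),a*np.sin(.09)+b*np.cos(.09),0]) for h in(40,) for a,b in((55,21),(55,-21),(-55,-21),(-55,21))]
for n,crop,sc,f in(("top",(240,130,440,280),4,"t9"),("side",(180,30,480,260),2.6,"s9")):
    im=cv2.imread("pics/"+f.replace("9","8")+".png")
    def dr(P,c,closed=True):
        q=((proj(n,P)+.5-np.array(crop[:2]))*sc).astype(int)
        if closed: cv2.polylines(im,[q.reshape(-1,1,2)],True,c,1)
        else:
            for a in q: cv2.circle(im,tuple(map(int,a)),3,c,1)
    dr(pr(rim),(0,0,255));dr(pr(inn),(255,0,0));dr(pr(lug),(0,0,255),False);dr(np.array(kp),(0,0,255))
    cv2.imwrite(f"pics/{f}.png",im)
```

```text
pred bay [610.7  -1.6   0. ]
bay top [[613.5   1.    4. ]]
bay side [[616.2   5.    4. ]]
box top [[602.6 -49.3   0. ]] [600.4 -52.8   0. ]
box side [[608.5 -61.2   0. ]] [600.4 -52.8   0. ]
pack top [[ 457.4 -296.7   20. ]]
pack side [[ 457.7 -298.1   20. ]]
```

View pics/t9.png

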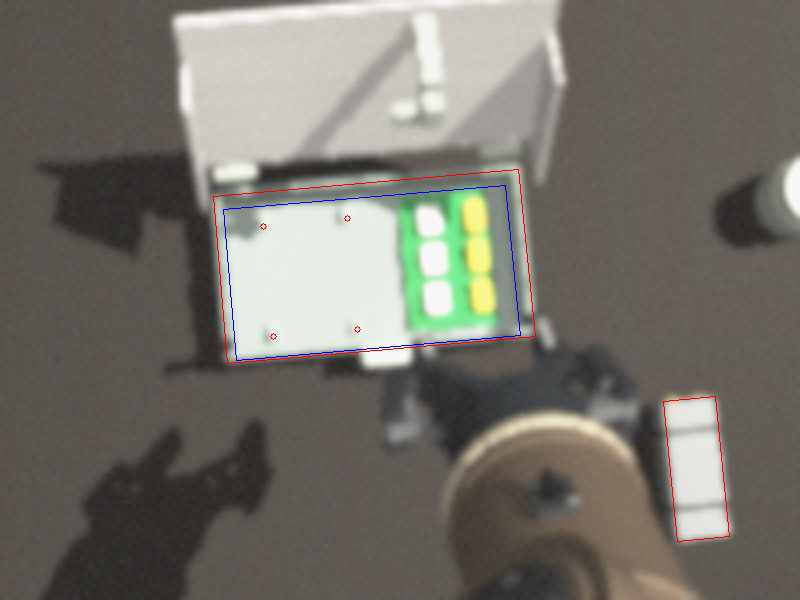

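View pics/s9.png

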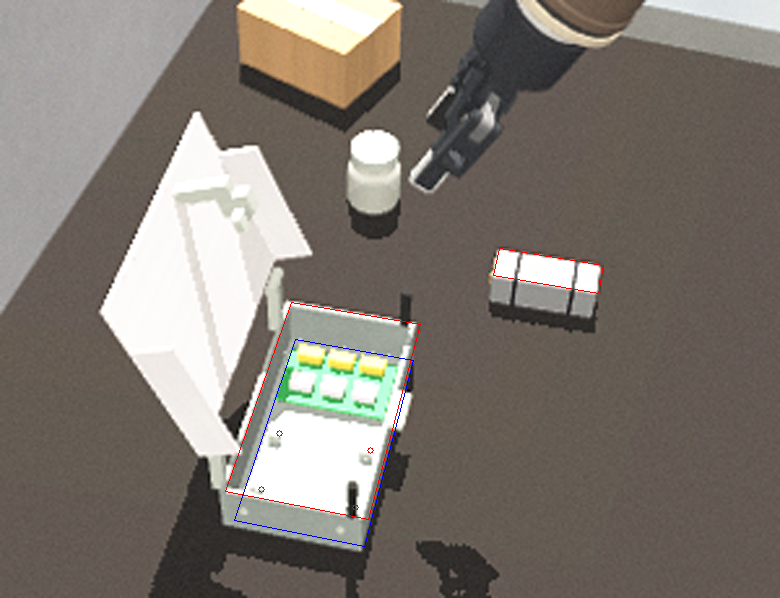

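Call:
{"method": "play_rows", "body": {
  "dp": [
    [-0.3,-0.67,-0.3],
    [-0.3,-0.67,-0.3],
    [-0.3,-0.67,-0.4],
    [-0.3,-0.67,-0.4],
    [-0.3,-0.67,-0.5],
    [-0.3,-0.67,-0.5],
    [-0.3,-0.67,-0.6],
    [-0.3,-0.67,-0.6],
    [-0.3,-0.67,-0.7],
    [-0.3,-0.67,-0.7]
  ],
  "rot": [
    [-0.0045,0.049,0],
    [-0.0045,0.049,0],
    [-0.0045,0.049,0],
    [-0.0045,0.049,0],
    [-0.0045,0.049,0],
    [-0.0045,0.049,0],
    [-0.0045,0.049,0],
    [-0.0045,0.049,0],
    [-0.0045,0.049,0],
    [-0.0045,0.049,0]
  ],
  "claw": [0,0,0,0,0,0,0,0,0,0]
}}

```text
time: 13.3
tcp_pos: [462.3, -303.0, 178.2]
tcp_rot: [[0.093, 0.003, 0.996], [-0.996, 0.013, 0.093], [-0.012, -1.0, 0.004]]
ft_force: [1.0, -0.4, -0.3]
gripper_width: 85.5
```

Call:
{"method": "play_rows", "body": {
  "dp": [
    [0,0,-0.5],
    [0,0,0]
  ],
  "rot": [
    [0,0,0],
    [0,0,0]
  ],
  "claw": [0,0]
}}

```text
time: 13.47
tcp_pos: [461.3, -301.6, 160.8]
tcp_rot: [[0.092, 0.001, 0.996], [-0.996, 0.016, 0.092], [-0.016, -1.0, 0.003]]
ft_force: [0.1, 0.5, -0.6]
gripper_width: 85.4
```

```bash
python3 -c "
from h import *
rel()
save('side','s10.png',(300,30,560,230),3)
im=imaging.capture('top')
save('top','t10.png',(340,160,500,280),5)
"
```

```text
13.4667 [-0.643  0.432  1.889  0.018  0.829  0.823] [ 461.3 -301.6  160.8] [[0.092, 0.001, 0.996], [-0.996, 0.016, 0.092], [-0.016, -1.0, 0.003]] [ 0.1  0.5 -0.6]
s -61.3 yb -235.0 z 160.8 tilt 0.003 F box [ 0.1  0.4 -0.6]
```

View pics/s10.png

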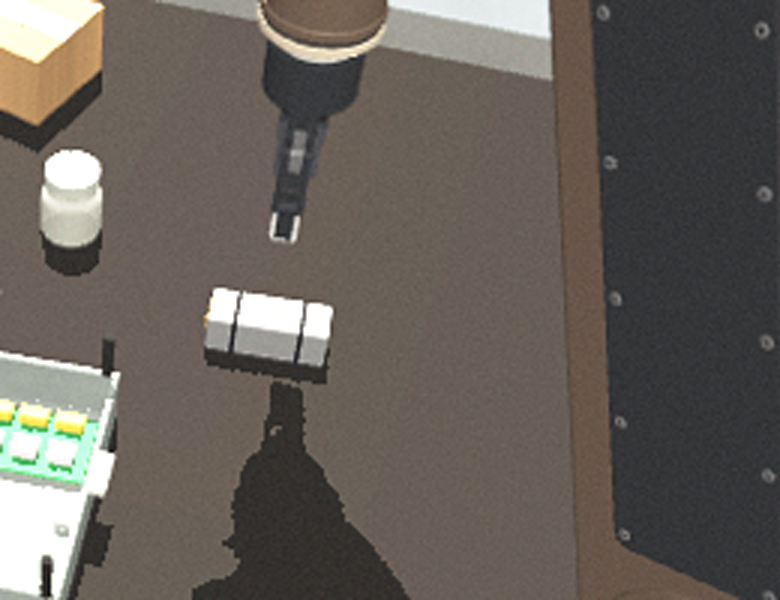

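View pics/t10.png

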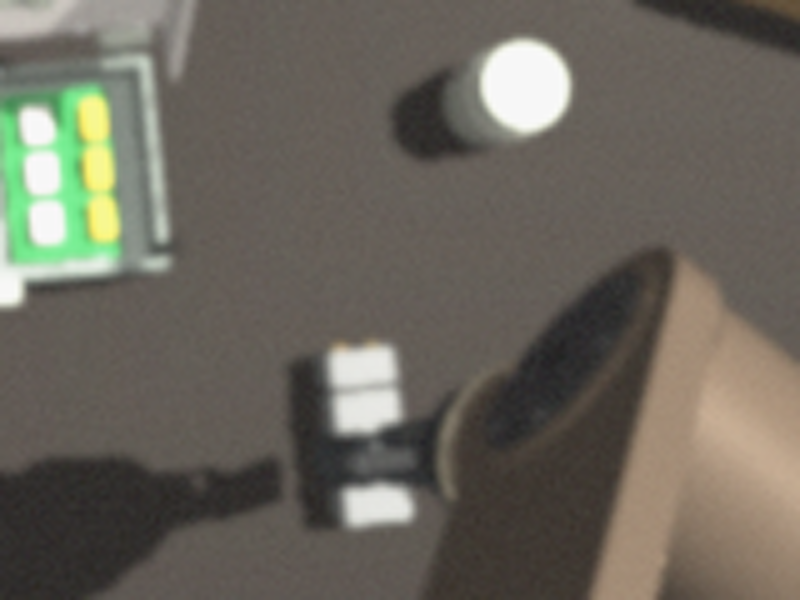

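Call:
{"method": "play_rows", "body": {
  "dp": [
    [-0.02,-0.03,-0.8],
    [-0.02,-0.03,-0.8],
    [-0.02,-0.03,-0.8],
    [0,-0.02,-0.8],
    [0,0,-0.8],
    [0,0,-0.5],
    [0,0,-0.3],
    [0,0,-0.25],
    [0,0,-0.2],
    [0,0,0]
  ],
  "rot": [
    [-0.008,0,0],
    [-0.008,0,0],
    [0,0,0],
    [0,0,0],
    [0,0,0],
    [0,0,0],
    [0,0,0],
    [0,0,0],
    [0,0,0],
    [0,0,0]
  ],
  "claw": [0,0,0,0,0,0,0,0,0,0]
}}

```text
time: 14.45
tcp_pos: [461.0, -305.0, 6.3]
tcp_rot: [[0.093, 0.005, 0.996], [-0.996, -0.003, 0.093], [0.003, -1.0, 0.005]]
ft_force: [0.5, 0.2, -0.1]
gripper_width: 85.3
```

```bash
python3 -c "
from h import *
rel()
save('side','s11.png',(340,80,470,180),6)
"
```

```text
14.45 [-0.64   0.668  1.985  0.002  0.483  0.836] [ 461.  -305.     6.3] [[0.093, 0.005, 0.996], [-0.996, -0.003, 0.093], [0.003, -1.0, 0.005]] [ 0.5  0.2 -0.1]
s -62.0 yb -238.3 z 6.3 tilt 0.005 F box [ 0.5  0.2 -0.1]
```

View pics/s11.png

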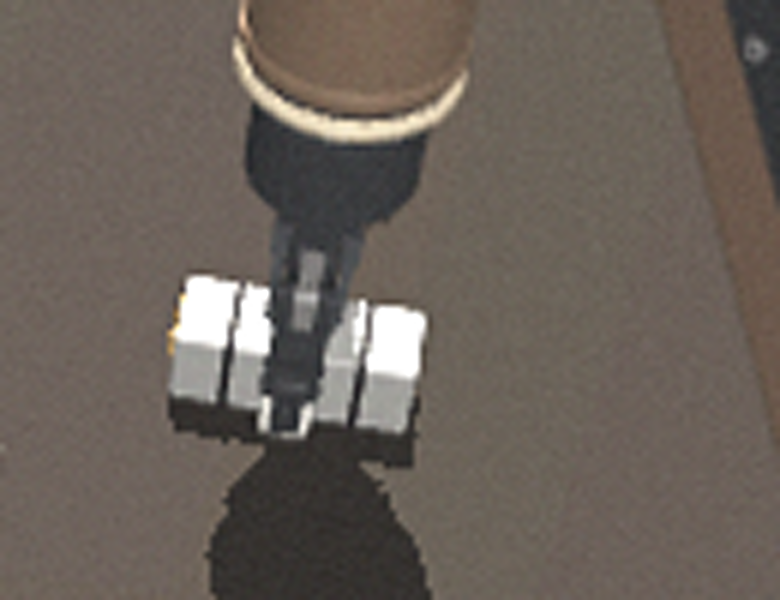

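Call:
{"method": "play_rows", "body": {
  "dp": [
    [0,0,-0.1],
    [0,0,0],
    [0,0,0],
    [0,0,0],
    [0,0,0],
    [0,0,0],
    [0,0,0],
    [0,0,0],
    [0,0,0],
    [0,0,0]
  ],
  "rot": [
    [0,0,0],
    [0,0,0],
    [0,0,0],
    [0,0,0],
    [0,0,0],
    [0,0,0],
    [0,0,0],
    [0,0,0],
    [0,0,0],
    [0,0,0]
  ],
  "claw": [0.2,0.3,0.4,0.6,1,1,1,1,1,1],
  "force": 50
}}

```text
time: 15.33
tcp_pos: [461.0, -305.3, 3.9]
tcp_rot: [[0.093, 0.005, 0.996], [-0.996, -0.003, 0.093], [0.004, -1.0, 0.005]]
ft_force: [-1.2, 0.3, 6.4]
gripper_width: 41.5
```

Call:
{"method": "play_rows", "body": {
  "dp": [
    [0,0,0.2],
    [0,0,0.3],
    [0,0,0.6],
    [0,0,0.8],
    [0,0,0.9],
    [0,0,0.9],
    [0,0,0.9],
    [0,0,0.9],
    [0,0,0]
  ],
  "rot": [
    [0,0,0],
    [0,0,0],
    [0,0,0],
    [0,0,0],
    [0,0,0],
    [0,0,0],
    [0,0,0],
    [0,0,0],
    [0,0,0]
  ],
  "claw": [1,1,1,1,1,1,1,1,1]
}}

```text
time: 16.08
tcp_pos: [462.7, -306.5, 174.0]
tcp_rot: [[0.093, 0.011, 0.996], [-0.996, -0.007, 0.093], [0.008, -1.0, 0.01]]
ft_force: [2.4, -0.2, -1.3]
gripper_width: 41.5
```

```bash
python3 -c "
from h import *
rel()
save('side','s12.png',(300,30,500,180),4)
"
```

```text
16.0833 [-6.400e-01  4.100e-01  1.886e+00  1.000e-03  8.330e-01  8.370e-01] [ 462.7 -306.5  174. ] [[0.093, 0.011, 0.996], [-0.996, -0.007, 0.093], [0.008, -1.0, 0.01]] [ 2.4 -0.2 -1.3]
s -60.4 yb -240.0 z 174.0 tilt 0.010 F box [ 2.4 -0.5 -1.3]
```

View pics/s12.png

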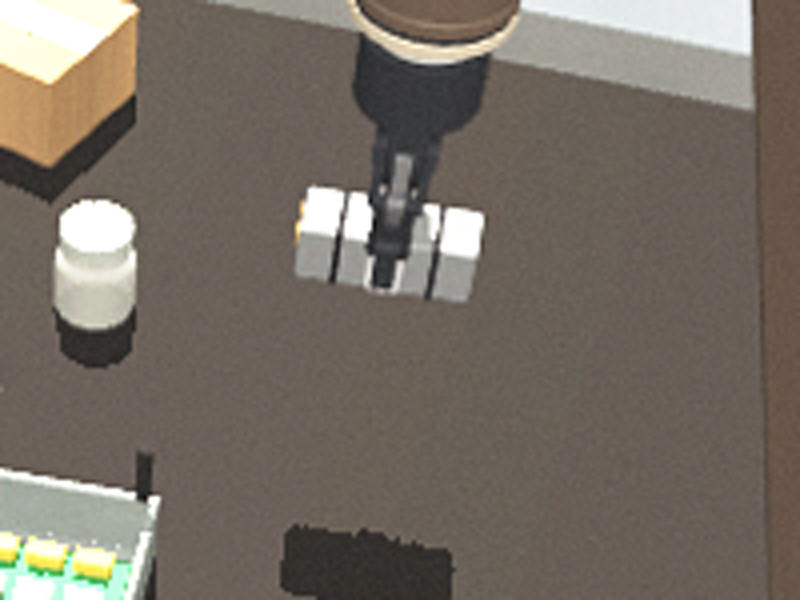

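Call:
{"method": "play_rows", "body": {
  "dp": [
    [0.1,0.5,0.2],
    [0.2,0.9,0.1],
    [0.25,1,0],
    [0.25,1,0],
    [0.25,1,0],
    [0.25,1,0],
    [0.25,1,0],
    [0.25,1,0],
    [0.25,1,0],
    [0.25,1,0]
  ],
  "rot": [
    [0.007,0.01,0],
    [0,0,0],
    [0,0,0],
    [0,0,0],
    [0,0,0],
    [0,0,0],
    [0,0,0],
    [0,0,0],
    [0,0,0],
    [0,0,0]
  ],
  "claw": [1,1,1,1,1,1,1,1,1,1]
}}

```text
time: 16.97
tcp_pos: [529.1, -21.5, 176.7]
tcp_rot: [[0.093, -0.007, 0.996], [-0.996, 0.004, 0.093], [-0.005, -1.0, -0.006]]
ft_force: [1.3, -0.2, -1.5]
gripper_width: 41.2
```

```bash
python3 -c "
from h import *
rel()"
```

```text
16.9667 [-0.1    0.383  1.923  0.005  0.842  1.374] [529.1 -21.5 176.7] [[0.093, -0.007, 0.996], [-0.996, 0.004, 0.093], [-0.005, -1.0, -0.006]] [ 1.3 -0.2 -1.5]
s 31.9 yb 37.8 z 176.7 tilt -0.006 F box [ 1.2 -0.3 -1.5]
```

Next I'll move above the bay at (612.5, 1), keeping z near 130, and look again.

Call:
{"method": "play_rows", "body": {
  "dp": [
    [0.5,0.1,0],
    [0.7,0.1,0],
    [0.7,0.1,0],
    [0.5,0.1,-0.3],
    [0.3,0.1,-0.4],
    [0.08,0.1,-0.4],
    [0,0,-0.3],
    [0,0,0],
    [0,0,0]
  ],
  "rot": [
    [0,0,0],
    [0,0,0],
    [0,0,0],
    [0,0,0],
    [0,0,0],
    [0,0,0],
    [0,0,0],
    [0,0,0],
    [0,0,0]
  ],
  "claw": [1,1,1,1,1,1,1,1,1]
}}

```text
time: 17.72
tcp_pos: [611.7, -5.1, 134.6]
tcp_rot: [[0.093, -0.008, 0.996], [-0.996, 0.004, 0.093], [-0.005, -1.0, -0.007]]
ft_force: [0.5, -0.3, -2.7]
gripper_width: 41.2
```

```bash
python3 -c "
from h import *
rel()
save('side','s13.png',(220,60,420,230),4)
save('top','t13.png',(240,110,420,245),4.4)
"
```

```text
17.7167 [-0.06   0.539  1.77   0.005  0.84   1.414] [611.7  -5.1 134.6] [[0.093, -0.008, 0.996], [-0.996, 0.004, 0.093], [-0.005, -1.0, -0.007]] [ 0.5 -0.3 -2.7]
s 115.7 yb 46.4 z 134.6 tilt -0.007 F box [ 0.4 -0.3 -2.7]
```

View pics/s13.png

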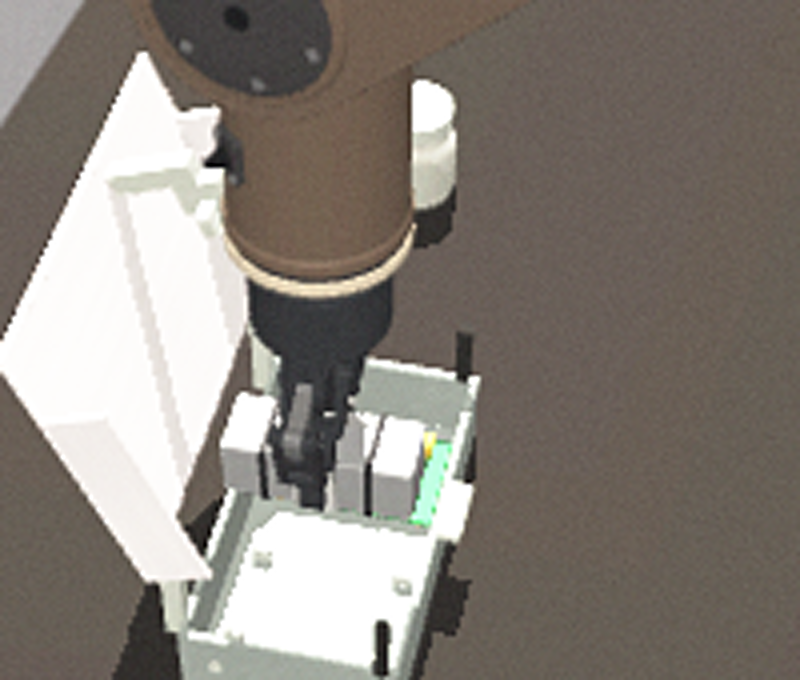

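View pics/t13.png

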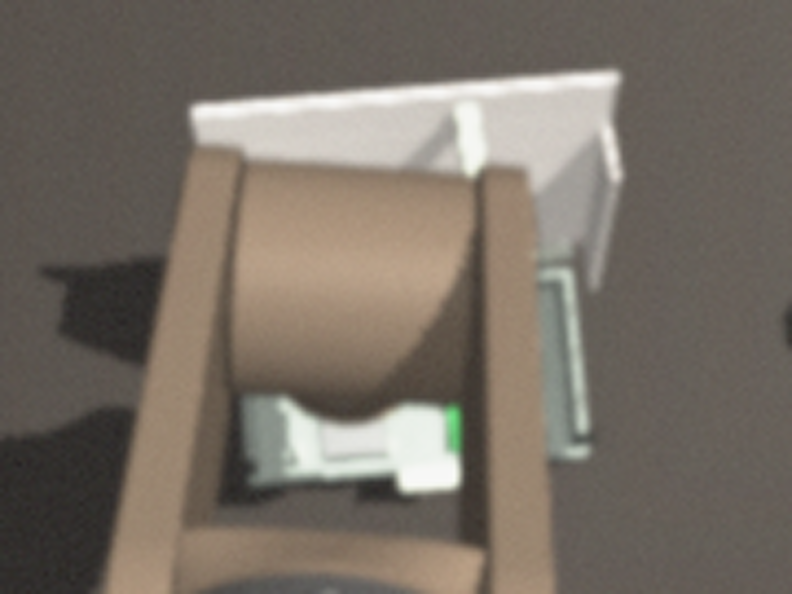

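Run:
```python
from h import *
from kin import *
im=cv2.imread("pics/s13.png"); o=sensors.get_obs(); t=o["tcp_pos"]; b=t[2]-3.9
for dx,c in((0,(0,0,255)),(-4,(255,0,0))):
    for z in(b,b+40):
        P=np.array([[t[0],t[1],0]+(a+dx)*ex+y*ey+z*ez for a,y in((55,21),(55,-21),(-55,-21),(-55,21))])
        q=((proj("side",P)+.5-[220,60])*4).astype(int); cv2.polylines(im,[q.reshape(-1,1,2)],True,c,1)
cv2.imwrite("pics/s14.png",im[350:650,150:550])
```

```text
(no output)
```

View pics/s14.png

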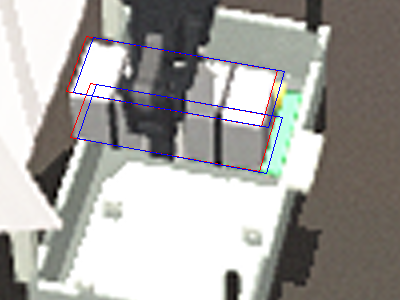

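Call:
{"method": "play_rows", "body": {
  "dp": [
    [0.05,0.1,-0.3],
    [0.06,0.12,-0.4],
    [0,0,-0.5],
    [0,0,-0.5],
    [0,0,-0.4],
    [0,0,-0.2],
    [0,0,0]
  ],
  "rot": [
    [-0.004,-0.007,0],
    [0,0,0],
    [0,0,0],
    [0,0,0],
    [0,0,0],
    [0,0,0],
    [0,0,0]
  ],
  "claw": [1,1,1,1,1,1,1]
}}

```text
time: 18.4
tcp_pos: [615.6, 1.6, 65.0]
tcp_rot: [[0.093, -0.0, 0.996], [-0.996, 0.0, 0.093], [-0.001, -1.0, -0.0]]
ft_force: [-1.9, 0.1, -2.2]
gripper_width: 41.3
```

```bash
python3 -c "
from h import *
rel()
save('side','s15.png',(220,90,400,225),4.4)
"
```

```text
18.4 [-4.700e-02  6.350e-01  1.809e+00  1.000e-03  6.990e-01  1.430e+00] [615.6   1.6  65. ] [[0.093, -0.0, 0.996], [-0.996, 0.0, 0.093], [-0.001, -1.0, -0.0]] [-1.9  0.1 -2.2]
s 120.1 yb 52.8 z 65.0 tilt -0.000 F box [-1.9  0.3 -2.2]
```

View pics/s15.png

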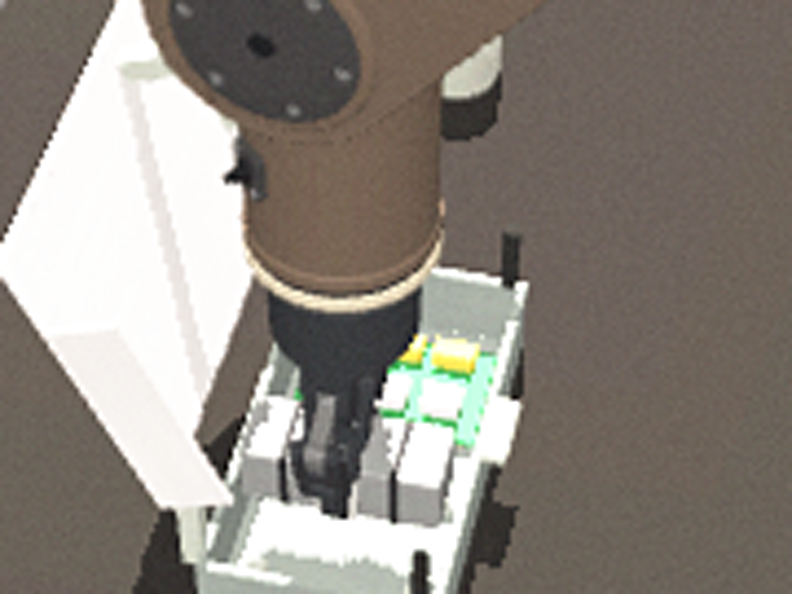

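Call:
{"method": "play_rows", "body": {
  "dp": [
    [0,0,-0.3],
    [0,0,-0.3],
    [0,0,-0.3],
    [0,0,-0.25],
    [0,0,0]
  ],
  "rot": [
    [0,0,0],
    [0,0,0],
    [0,0,0],
    [0,0,0],
    [0,0,0]
  ],
  "claw": [1,1,1,1,1]
}}

```text
time: 18.87
tcp_pos: [615.4, 1.6, 30.0]
tcp_rot: [[0.093, -0.001, 0.996], [-0.996, 0.0, 0.093], [-0.001, -1.0, -0.001]]
ft_force: [-0.9, 0.9, -2.6]
gripper_width: 41.1
```

```bash
python3 -c "
from h import *
rel()
save('side','s16.png',(220,90,400,225),4.4)
"
```

```text
18.8667 [-4.700e-02  6.860e-01  1.823e+00  1.000e-03  6.340e-01  1.430e+00] [615.4   1.6  30. ] [[0.093, -0.001, 0.996], [-0.996, 0.0, 0.093], [-0.001, -1.0, -0.001]] [-0.9  0.9 -2.6]
s 119.9 yb 52.8 z 30.0 tilt -0.001 F box [-0.9  1.  -2.6]
```

View pics/s16.png

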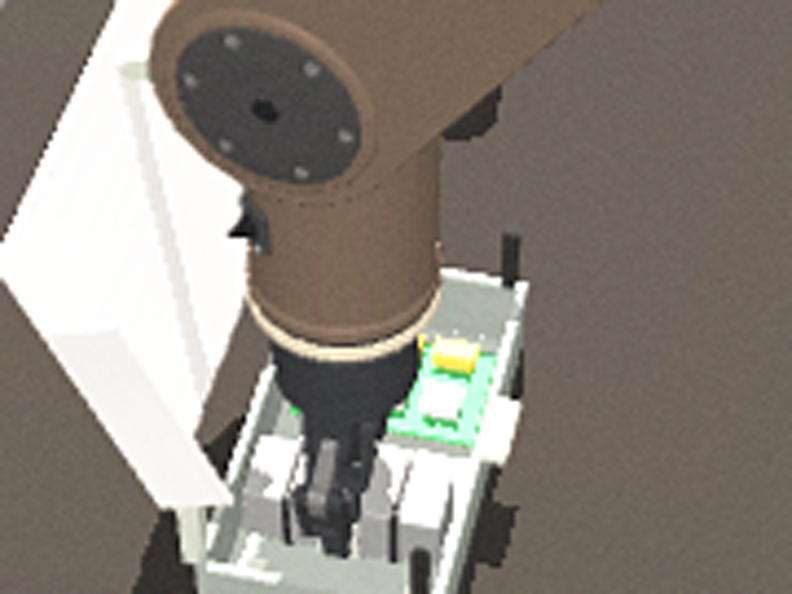

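Inside the tray with no contact. I'll go down in small steps.

Call:
{"method": "play_rows", "body": {
  "dp": [
    [0,0,-0.2],
    [0,0,-0.2],
    [0,0,-0.15],
    [0,0,0]
  ],
  "rot": [
    [0,0,0],
    [0,0,0],
    [0,0,0],
    [0,0,0]
  ],
  "claw": [1,1,1,1]
}}

```text
time: 19.25
tcp_pos: [615.9, 1.6, 14.4]
tcp_rot: [[0.093, 0.001, 0.996], [-0.996, 0.0, 0.093], [-0.0, -1.0, 0.001]]
ft_force: [-0.3, -0.2, -2.3]
gripper_width: 41.4
```

Call:
{"method": "play_rows", "body": {
  "dp": [
    [0,0,-0.1],
    [0,0,-0.05],
    [0,0,0]
  ],
  "rot": [
    [0,0,0],
    [0,0,0],
    [0,0,0]
  ],
  "claw": [1,1,1]
}}

```text
time: 19.5
tcp_pos: [616.4, 1.6, 10.6]
tcp_rot: [[0.093, 0.002, 0.996], [-0.996, 0.0, 0.093], [-0.0, -1.0, 0.002]]
ft_force: [-0.6, 0.2, -2.9]
gripper_width: 41.0
```

Call:
{"method": "play_rows", "body": {
  "dp": [
    [0,0,-0.04],
    [0,0,-0.03],
    [0,0,0]
  ],
  "rot": [
    [0,0,0],
    [0,0,0],
    [0,0,0]
  ],
  "claw": [1,1,1]
}}

```text
time: 19.75
tcp_pos: [616.4, 1.5, 8.7]
tcp_rot: [[0.093, 0.002, 0.996], [-0.996, 0.0, 0.093], [-0.0, -1.0, 0.002]]
ft_force: [-0.7, -0.9, -3.1]
gripper_width: 41.2
```

Call:
{"method": "play_rows", "body": {
  "dp": [
    [0,0,-0.03],
    [0,0,0]
  ],
  "rot": [
    [0,0,0],
    [0,0,0]
  ],
  "claw": [1,1]
}}

```text
time: 19.92
tcp_pos: [616.6, 1.5, 8.0]
tcp_rot: [[0.093, 0.002, 0.996], [-0.996, 0.0, 0.093], [-0.0, -1.0, 0.002]]
ft_force: [-1.4, 0.6, 0.4]
gripper_width: 41.6
```

```bash
python3 -c "
from h import *
rel()
save('side','s17.png',(220,90,400,225),4.4)
"
```

```text
19.9167 [-4.700e-02  7.190e-01  1.829e+00  1.000e-03  5.910e-01  1.430e+00] [616.6   1.5   8. ] [[0.093, 0.002, 0.996], [-0.996, 0.0, 0.093], [-0.0, -1.0, 0.002]] [-1.4  0.6  0.4]
s 121.2 yb 52.6 z 8.0 tilt 0.002 F box [-1.3  0.7  0.4]
```

View pics/s17.png

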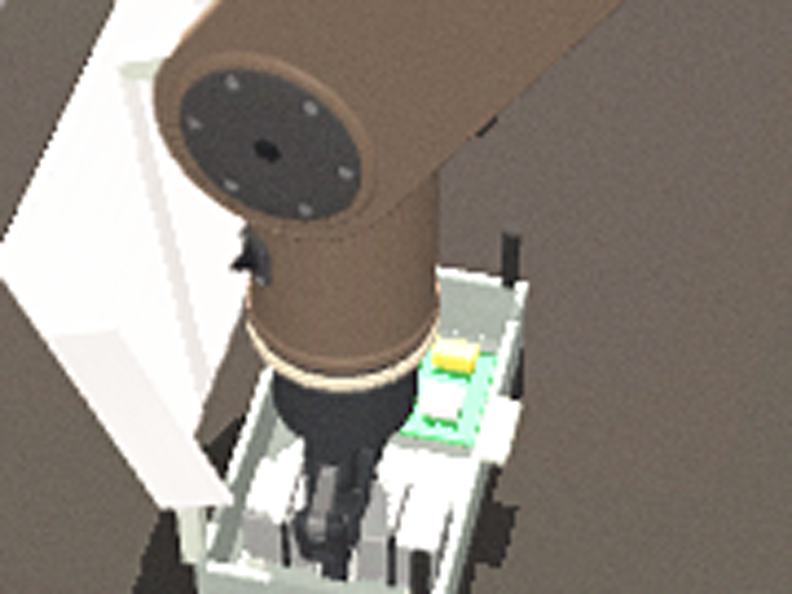

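The wrist force went from -3 N to 0.4 N at the expected height, so the pack is resting on the floor. I'll release it gently with a limited opening, then rise.

Call:
{"method": "play_rows", "body": {
  "dp": [
    [0,0,0],
    [0,0,0],
    [0,0,0],
    [0,0,0],
    [0,0,0],
    [0,0,0]
  ],
  "rot": [
    [0,0,0],
    [0,0,0],
    [0,0,0],
    [0,0,0],
    [0,0,0],
    [0,0,0]
  ],
  "claw": [0.47,0.43,0.38,0.34,0.34,0.34]
}}

```text
time: 20.47
tcp_pos: [616.5, 1.5, 7.9]
tcp_rot: [[0.093, 0.002, 0.996], [-0.996, 0.0, 0.093], [-0.0, -1.0, 0.002]]
ft_force: [-0.3, 0.3, -0.2]
gripper_width: 56.4
```

Call:
{"method": "play_rows", "body": {
  "dp": [
    [0,0,0.2],
    [0,0,0.3],
    [0,0,0.4],
    [0,0,0.5],
    [0,0,0.6],
    [0,0,0.8],
    [0,0,0.9],
    [-0.3,0,0.8],
    [-0.5,0,0.5],
    [-0.5,0,0.5]
  ],
  "rot": [
    [0,0,0],
    [0,0,0],
    [0,0,0],
    [0,0,0],
    [0,0,0],
    [0,0,0],
    [0,0,0],
    [0,0,0],
    [0,0,0],
    [0,0,0]
  ],
  "claw": [0.34,0.34,0.34,0.34,0.34,0.34,0.34,0.34,0.34,0.34]
}}

```text
time: 21.3
tcp_pos: [577.6, 1.6, 175.5]
tcp_rot: [[0.093, 0.004, 0.996], [-0.996, 0.0, 0.093], [0.0, -1.0, 0.004]]
ft_force: [-1.0, 1.0, -0.2]
gripper_width: 56.3
```

Call:
{"method": "play_rows", "body": {
  "dp": [
    [-0.6,-0.9,0],
    [-0.6,-1,0],
    [-0.6,-1,0],
    [-0.6,-1,0],
    [0,-1,0],
    [0,-1,0],
    [0,0,0]
  ],
  "rot": [
    [0,0,0],
    [0,0,0],
    [0,0,0],
    [0,0,0],
    [0,0,0],
    [0,0,0],
    [0,0,0]
  ],
  "claw": [0.34,0.34,0.34,0.34,0.34,0.34,0.34]
}}

```text
time: 21.88
tcp_pos: [505.9, -179.9, 174.5]
tcp_rot: [[0.09, 0.005, 0.996], [-0.996, -0.002, 0.09], [0.002, -1.0, 0.004]]
ft_force: [-0.1, 0.7, -0.2]
gripper_width: 56.5
```

```bash
python3 -c "
from h import *
rel()
save('side','s18.png',(180,30,480,260),2.6)
save('top','t18.png',(240,110,420,245),4.4)
for n in ('top','side'):
  for t in ('bay','pack_mid','pack','spool','jar','screwdriver','hood_edge'):
    r=models.place_of(n,t)[:1]; print(n,t,[(np.round(np.array(d['at'])*[640,400],1).tolist(),round(d['p'],2),np.round(back(n,np.array(d['at'])*[640,400],{'bay':4,'pack_mid':24,'pack':4}.get(t,0)),1).tolist()) for d in r])
"
```

```text
21.8833 [-0.398  0.39   1.919  0.     0.828  1.082] [ 505.9 -179.9  174.5] [[0.09, 0.005, 0.996], [-0.996, -0.002, 0.09], [0.002, -1.0, 0.004]] [-0.1  0.7 -0.2]
s -5.7 yb -117.9 z 174.5 tilt 0.004 F box [-0.1  0.7 -0.2]
top bay [([315.3, 198.6], 0.63, [[612.8, 4.2, 4.0]])]
top pack_mid [([315.9, 199.5], 0.57, [[608.0, 2.2, 24.0]])]
top pack [([316.5, 198.3], 0.79, [[613.7, 0.5, 4.0]])]
top spool [([228.8, 234.9], 0.63, [[493.3, 285.3, 0.0]])]
top jar [([437.5, 181.5], 0.87, [[671.9, -399.5, 0.0]])]
top screwdriver [([199.5, 176.7], 0.68, [[684.3, 387.1, 0.0]])]
top hood_edge [([331.0, 131.7], 0.56, [[836.8, -46.8, 0.0]])]
side bay [([301.8, 215.3], 0.73, [[607.5, 4.4, 4.0]])]
side pack_mid [([299.6, 209.4], 0.67, [[613.5, 2.9, 24.0]])]
side pack [([298.7, 215.1], 0.75, [[615.0, 6.2, 4.0]])]
side spool [([306.4, 333.9], 0.7, [[499.2, 290.8, 0.0]])]
side jar [([322.0, 106.3], 0.89, [[681.0, -393.4, 0.0]])]
side screwdriver [([204.1, 346.5], 0.77, [[692.2, 384.1, 0.0]])]
side hood_edge [([235.5, 108.1], 0.69, [[920.4, -304.9, 0.0]])]
```

View pics/s18.png

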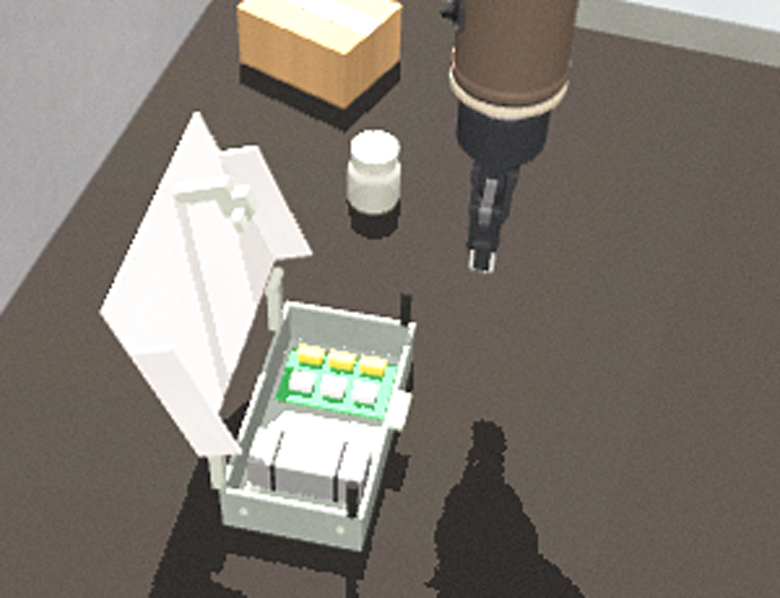

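View pics/t18.png

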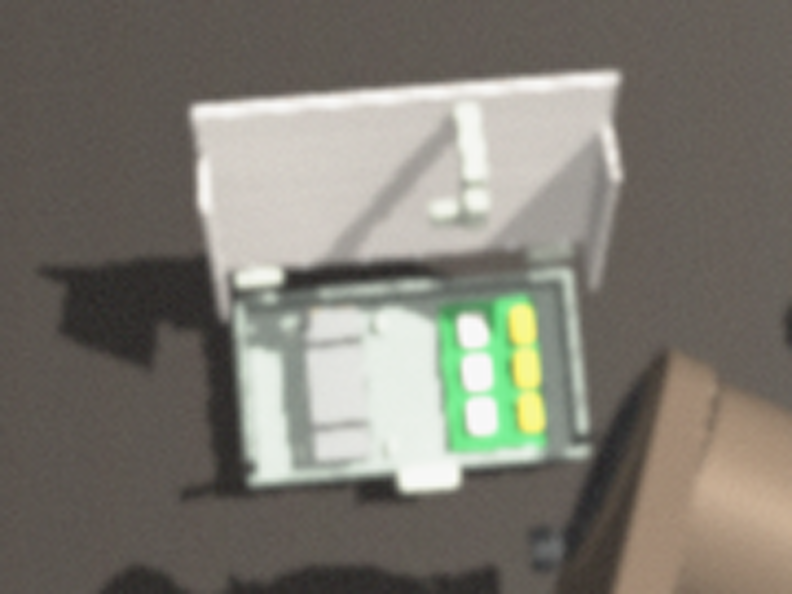

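Both views show the hood on its stop. The pack lies flat in the bay: top crop, about (306,310) to (372,465), centred between the lugs near columns 290 and 385. The bystanders are where they were and the arm is clear, so I'll hand in.

```bash
python3 -c "
from h import *
arm.finish_job(); print(sensors.get_obs()['time'])"
```

```text
the job is handed in; nothing more can be done
the job is handed in; nothing more can be done
```

The job is handed in; I saw no failure along the way, and the system gave no verdict.

**What I did:** I reached under the hood edge with the fingers closed and pushed the catch right by about 22 mm (estimated from finger position and spring force). I lifted the hood with the catch held aside and swung it over until it lay on its stop. I then picked the pack up at its middle and lowered it into the bay. I let go only once the wrist force had dropped from about -3 N to 0, then moved the arm clear. The robot clock read about 22 s of the 67 s allowed.

**Last checks:**
- **Hood:** both cameras showed it open on its stop.
- **Pack:** it looked flat and centred between the lugs, within 2–3 mm by eye.
- **Bystanders:** the spool and jar read within about 10 mm of where they started, within the networks' scatter. The screwdriver looked unmoved, at nearly the same pixels.
- **Arm:** it was touching nothing.

**Disagreements:** the networks' positions for the bay and pack differed by up to about 7 mm between the two cameras. For placing the pack I used my own fit of the hood outline, corrected by the tray and lug positions seen in the pictures.

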